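Refit, load and pump the push-to-turn lazy Susan

TASK

Put the white lazy Susan turntable on the toothed steel hub of its grey base, turning it until the teeth mesh and pushing it fully home, and then stand every little steel spice tin upright on it. When all are on, press the plunger beside it right down to its stop twice, letting it spring all the way up after each stroke, with the turntable staying home and the tins staying on. Leave the other kitchen things where they are.

Things in the scene. Friction and masses are not known exactly. Their poses are not given: they have to be found in the camera images.
- turntable: white plastic turntable, 400 g, loose, standing on the worktop at the start. Origin on its axis at the underside of its toothed collar, z up. Collar 90 mm outside diameter, z 0 to 26 mm, with six inward teeth 12.5 mm wide (tips at radius 24 mm); the six gaps between them are centred on its x axis and every 60 degrees from it
- disc_top (a point): centre of the top of the turntable's disc (tins stand at this height), 32 mm above the turntable's origin, axes the same. Disc 184 mm diameter, 6 mm thick, with a 3 mm wide rim lip rising 6 mm above it (inner radius 89 mm), and six thin grey lines on top, one over each tooth gap
- handle_top (a point): centre of the top of the turntable's handle, 74 mm above the turntable's origin, axes the same. The handle is an upright bar in the middle of the disc: 56 mm long along x, 24 mm thick along y, 42 mm high from the disc
- hub_seat (a point): centre of the hub's flat steel seat (94 mm diameter), on its vertical axis, 18 mm above the worktop, z up; turns with the hub. Six teeth stand on it, 8 mm wide, 14 mm high, radius 22 to 38 mm, centred on this x axis and every 60 degrees from it. The turntable is home when its origin is here, its x axis along any hub tooth (play about 4 degrees either way); unmeshed it sits 14 mm higher
- core_top (a point): top of the hub's round core, 24 mm above the seat; core radius 22.5 mm, tapering to 15 mm over the top 8 mm; the turntable's collar centres on it
- hub (a joint): angle of the hub, rad, anticlockwise from above. It is geared to the plunger: 0 with the plunger up, about 0.62 with it down, and back as it rises; it cannot be turned apart from the plunger
- plunger (a joint): travel of the sprung plunger, m: 0 up, 0.022 fully down at its stop; needs about 4 N at the top and 7 N at the bottom, more when pressed fast (60 N per m/s); springs back when let go
- plunger_top (a point): centre of the top of the plunger's round black head (38 mm diameter), 98 mm above the worktop when up; the plunger stands 132 mm from the hub axis, on the same grey base (fixed to the worktop), and moves straight down
- tin0: a stainless lidded spice tin, upright cylinder 38 mm diameter (lid bead 39 mm), 40 mm tall, about 90 g, all alike; origin at the centre of its underside, z up. Only some of the five tins are present
- tin1: a stainless lidded spice tin, upright cylinder 38 mm diameter (lid bead 39 mm), 40 mm tall, about 90 g, all alike; origin at the centre of its underside, z up. Only some of the five tins are present
- tin2: a stainless lidded spice tin, upright cylinder 38 mm diameter (lid bead 39 mm), 40 mm tall, about 90 g, all alike; origin at the centre of its underside, z up. Only some of the five tins are present
- tin3: a stainless lidded spice tin, upright cylinder 38 mm diameter (lid bead 39 mm), 40 mm tall, about 90 g, all alike; origin at the centre of its underside, z up. Only some of the five tins are present
- tin4: a stainless lidded spice tin, upright cylinder 38 mm diameter (lid bead 39 mm), 40 mm tall, about 90 g, all alike; origin at the centre of its underside, z up. Only some of the five tins are present
- sippy_cup: coral sippy cup, 78 mm diameter, 114 mm tall; not part of the job, leave it where it stands; origin at the centre of its underside
- steel_mug: stainless steel mug, 80 mm diameter with a handle, 85 mm tall; not part of the job, leave it where it stands; origin at the centre of its underside
- funnel: blue plastic funnel standing mouth down, 92 mm diameter, 85 mm tall; not part of the job, leave it where it stands; origin at the centre of its underside
- honey_pot: terracotta honey pot, 76 mm diameter, with a wooden dipper sticking up to 160 mm; not part of the job, leave it where it stands; origin at the centre of its underside
- pepper_jar: glass jar, 54 mm diameter, 95 mm tall; not part of the job, leave it where it stands; origin at the centre of its underside
Things that resemble listed ones, but are neither listed nor needed, are in the scene too. What is shaped like the tin4 but orange is not meant.

How it is judged:
By the outcome, as a careful person would: the job done as asked, in the order asked, and still so for the second after the job is handed in, with the robot touching nothing.
Of tin0, tin1, tin2, tin3, tin4 only 3 to 5 are there at a start; the rules pass over those that are not, and their reading is None.
At some moment in a run one of tin0, tin1, tin2, tin3, tin4 may be knocked a few centimetres aside while the robot is not near it.
It also fails if it takes over 210 s, if anything falls off the work surface, if the arm or the gripper's body presses on something with over 40 N, if the wrist force passes 120 N, or if a joint passes its speed limit or range.

ROBOT

A 6-joint arm with a two-finger parallel gripper is mounted at the origin on the work surface. World frame = base frame: x ahead of the robot, y to its left, z up, the work surface at z = 0. Lengths are in m, angles in rad, forces in N, time in s.
With the tool pointing down it reaches from about 0.375 to 0.9 m from the base axis. Payload 3.1 kg.
Tool frame: the origin (TCP) lies on the centre line of the jaws, within the pads' length; the fingertips stand 22 mm ahead of it and the grasp point (between the pads) lies 3 mm ahead of it; z points along the fingers, y is the line along which they close (so a half turn about z gives the same grasp; the last joint's range is limited). The gripper opens to 85 mm and grips with 20 to 120 N. Pads are 22 mm wide; open, the fingers measure 114 mm over their backs; the gripper's body (76 mm by 85 mm) begins 54 mm behind the grasp point. The pads swing forward as they close: fully open they stand 13 mm farther back than shut.
Start: joints at [-1.294, 0.527, 1.433, -0, 1.181, -0.178], TCP at [0.275, -0.561, 0.224] pointing down, gripper open.
Joint ranges: [-3.08, 3.08], [-0.75, 2.2], [0.22, 2.44], [-1.43, 4.57], [0, 2.65], [-2.85, 2.85]. Speed limits (rad/s): [2.79, 2.79, 3.14, 3.14, 3.14, 3.14].

INTERFACE

Orientations are given as a unit quaternion [x, y, z, w].
In Python, from station import sense, eyes, job gives the robot as it stands.
- The arm moves only by the shell command python3 -m pendant 'ROWS' [FORCE]. ROWS is rows parted by semicolons, their numbers by spaces, 1 to 20 of them, each of 5 numbers: dx, dy, dz in m, then a turn about the tool's z in rad, then the opening from 0.0 (shut) to 1.0 (fully open); each row is the pose to reach, as a shift and turn from the pose commanded when the command began, along the tool's axes at that moment; what a row does not reach only later rows make up. A row lasts 1/10 s, in which the tool goes at most 0.05 m and 0.15 rad, less where a joint would pass 70% of its speed; a pose out of reach is approached as far as the arm can. The fingers move at their own pace and stop on an object; FORCE is the grip in N (left out, the last holds). Time passes only in rows, so rows that do not move let the fingers close. It prints the time, the measured TCP pose, the force, the opening and the grip force at its end.
- sense(): the state, without advancing time (a new reading comes with each control period).
- eyes.snapshot(name): name is "scene" or "top" or "wrist"; returns a dict with "pixels" (480x640x3 uint8, red, green, blue), "range_z" (480x640 float32, m along the optical axis (not along the pixel's ray), 0 where there is no reading), "fov_y" (degrees; the focal length in pixels is half the picture's height over the tangent of half this angle, whatever the lens; pixels are square), "cx", "cy" (the principal point, pixels), "R" (3x3) and "t" (3): a world point X has camera coordinates R X + t; the wrist camera has in their place "hand_eye" (4x4, takes a point from camera to tool coordinates, whose origin is the TCP and whose axes are the flange's). Camera axes: x right, y down, z forward; pixel columns grow to the right and rows downward; lengths in m; the calibration is good to about 2 mm. A picture is of the moment at which its call begins: read the wrist's pose just before it.
- job.sign_off(): hands the job in; it is judged then, once.
The state is a dict: "t": time; "q": joint angles; "qd": joint speeds; "tau": joint torques, N m; "tcp_pos": TCP position; "tool_rot": TCP orientation; "force": force on the tool from outside, world axes, zero at the start; "ft_torque": the same for the moment, N m; "finger_gap": opening from 0.0 (shut) to 1.0 (fully open); "gripper_force": force on a finger pad.
Only numpy, scipy, OpenCV 4.12 (cv2) and the standard library are available. Lean on these libraries where they do the work, as an engineer would, in place of code of your own. Each camera call takes 0.05 s, during which the arm holds its last target. There are 200 camera calls.

## Working session

There is one attempt and no reset: what is moved stays moved. The work goes in short steps, Python scripts to look and compute and a shell command to move; the robot and the scene stay as the last step left them, time stands still between calls to the robot, and variables do not carry over. Pictures are saved under pics/ and viewed, at most 14 in all, crops included, and the job is handed in when it is done.

```bash
mkdir -p pics; ls; cat > h.py <<'E'
import numpy as np, cv2
from scipy.spatial.transform import Rotation as Rt
from station import sense, eyes, job
def snap(n):
    s=sense(); d=eyes.snapshot(n)
    z=d["range_z"]; f=240/np.tan(np.radians(d["fov_y"])/2)
    v,u=np.mgrid[:480,:640]
    P=np.stack([(u-d["cx"])/f*z,(v-d["cy"])/f*z,z],-1)
    if n=="wrist":
        H=np.array(d["hand_eye"]); P=P@H[:3,:3].T+H[:3,3]
        R=Rt.from_quat(s["tool_rot"]).as_matrix(); W=P@R.T+np.array(s["tcp_pos"])
    else:
        W=(P-np.array(d["t"]))@np.array(d["R"])
    W[z==0]=np.nan
    return d["pixels"],W,d
def save(n,px,s=1):
    cv2.imwrite("pics/"+n,cv2.resize(px[:,:,::-1],None,fx=s,fy=s,interpolation=cv2.INTER_CUBIC))
E
python3 - <<'E'
from h import *
for n in ("top","scene"):
    px,W,d=snap(n); save(n+"0.png",px); np.savez(n+"0.npz",px=px,W=W)
s=sense();print(s); print(Rt.from_quat(s["tool_rot"]).as_matrix().round(2))
E
```

```text
pics
{'t': 0.1, 'q': array([-1.29351816e+00,  5.28381887e-01,  1.43376615e+00, -3.02920302e-05,
        1.18139685e+00, -1.78502849e-01]), 'qd': array([-0.00086376, -0.00161023, -0.00088034, -0.00108702, -0.00125306,
       -0.00188779]), 'tau': array([-4.45777114e-04, -4.43304777e+01, -1.78585607e+01, -3.27551570e-04,
        3.85276624e-03, -1.11195132e-05]), 'tcp_pos': array([ 0.27493782, -0.56055201,  0.2233287 ]), 'tool_rot': array([ 9.74143379e-01,  2.25928583e-01, -6.21777209e-05, -9.74230049e-04]), 'force': array([ 0.67593062, -0.56253723,  0.55638711]), 'ft_torque': array([-0.01524492, -0.01255208, -0.03850377]), 'gripper_force': 0.0, 'finger_gap': 0.9991756351984394}
[[ 0.9   0.44 -0.  ]
 [ 0.44 -0.9   0.  ]
 [ 0.   -0.   -1.  ]]
```

View pics/top0.png

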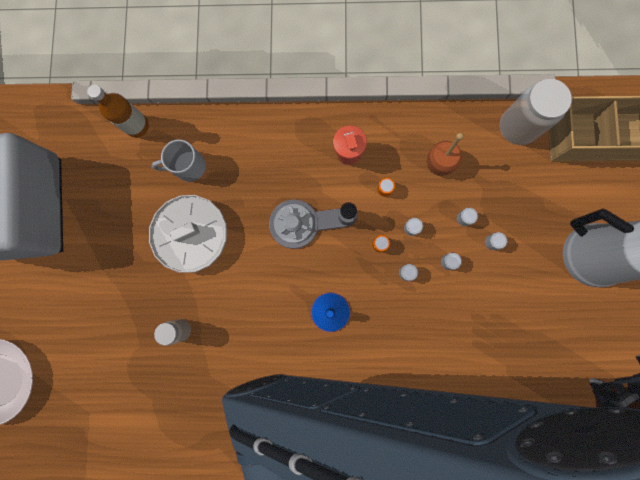

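View pics/scene0.png

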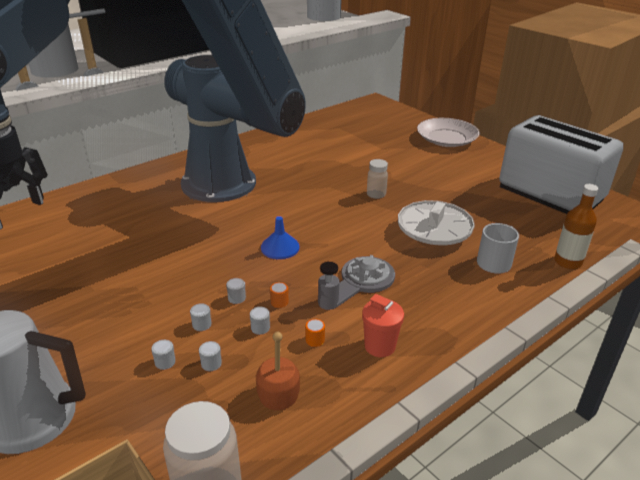

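The top view shows steel tins at (414,227), (469,217), (498,241), (452,261), (409,272). The tin look-alikes are orange, at (387,186) and (381,244). The turntable is at (188,234) (look-alike: plate at the left edge, (0,382)), the hub at (294,224) and the plunger at (348,212). I choose the five steel tins and the disc with the handle, and check them in a close crop.

```bash
python3 - <<'E'
from h import *
from scipy.optimize import least_squares
D=np.load("top0.npz");px,W=D["px"],D["W"]
hsv=cv2.cvtColor(px,cv2.COLOR_RGB2HSV)
print("table z",np.nanmedian(W[330:360,220:300,2]))
for u,v in [(414,227),(469,217),(498,241),(452,261),(409,272),(387,186),(381,244),(348,212)]:
    p=W[v-14:v+15,u-14:u+15].reshape(-1,3); zt=np.nanmedian(W[v-2:v+3,u-2:u+3,2])
    q=p[abs(p[:,2]-zt)<.006]; c,r=cv2.minEnclosingCircle((q[:,:2]*1000).astype(np.float32))
    print((u,v),"z",zt.round(4),"mean",q[:,:2].mean(0).round(4),"circ",np.round(c,1),round(r,1))
def top(box,z0,z1):
    u0,v0,u1,v1=box;p=W[v0:v1,u0:u1].reshape(-1,3);return p[(p[:,2]>z0)&(p[:,2]<z1)]
q=top((140,185,235,285),.025,.05); c,r=cv2.minEnclosingCircle((q[:,:2]*1000).astype(np.float32)); print("disc",np.round(c,1),r,np.median(q[:,2]))
q=top((140,185,235,285),.066,.085); print("handle",np.median(q[:,2]),len(q),cv2.minAreaRect((q[:,:2]*1000).astype(np.float32)))
q=top((265,195,318,250),.010,.024); c,r=cv2.minEnclosingCircle((q[:,:2]*1000).astype(np.float32)); print("seat",np.round(c,1),r,np.median(q[:,2]))
q=top((265,195,318,250),.038,.05); print("core",q.mean(0).round(4),len(q))
for u,v in [(350,143),(180,160),(330,312),(445,157),(168,334)]:
    print((u,v),W[v,u].round(3))
save("crop0.png",px[180:290,140:350],3.8)
save("crop1.png",px[170:290,370:520],4)
E
```

```text
table z -0.000338300799885884
(414, 227) z 0.0399 mean [ 0.5663 -0.2496] circ [ 567. -250.] 19.6
(469, 217) z 0.0407 mean [ 0.5896 -0.3762] circ [ 590.3 -376.8] 19.8
(498, 241) z 0.0396 mean [ 0.5319 -0.4407] circ [ 532.1 -441.2] 19.7
(452, 261) z 0.0408 mean [ 0.4846 -0.3348] circ [ 484.5 -334.9] 19.6
(409, 272) z 0.0405 mean [ 0.4585 -0.2353] circ [ 458.5 -235.5] 19.6
(387, 186) z 0.0408 mean [ 0.6624 -0.1866] circ [ 662.9 -186.6] 19.1
(381, 244) z 0.0408 mean [ 0.5263 -0.1728] circ [ 526.5 -172.8] 19.5
(348, 212) z 0.0985 mean [ 0.5931 -0.0947] circ [593.4 -94.7] 18.8
disc [551.2 286.4] 94.05196380615234 0.03204554650009631
handle 0.07355369394537567 266 ((551.0321044921875, 286.0005187988281), (25.305469512939453, 56.06227493286133), 24.69976043701172)
seat [577.8  33.9] 61.88567352294922 0.015848395143333197
core [0.5764 0.0357 0.0416] 191
(350, 143) [ 0.741 -0.1    0.115]
(180, 160) [0.739 0.323 0.004]
(330, 312) [ 0.369 -0.055  0.085]
(445, 157) [ 0.722 -0.32   0.066]
(168, 334) [0.32  0.299 0.094]
```

View pics/crop0.png

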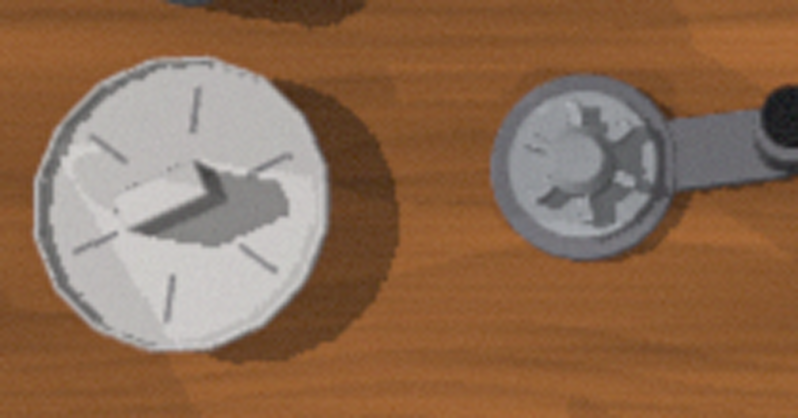

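View pics/crop1.png

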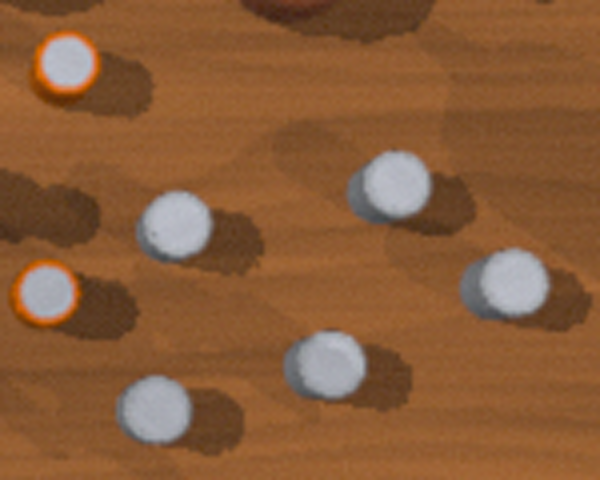

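The crops confirm both choices: the turntable's handle runs lower left to upper right, the hub teeth are seen with the core at crop (580,160), and there are five all-steel tins, with the orange-bodied ones excluded. Next I go to a look over the hub with the wrist camera.

```bash
cat >> h.py <<'E'
def plan(x,y,z,yaw=None):
    """shift/turn in tool axes to bring TCP to x,y,z with tool y axis at world angle yaw (deg, mod 180)"""
    s=sense(); R=Rt.from_quat(s["tool_rot"]).as_matrix()
    d=R.T@(np.array([x,y,z])-s["tcp_pos"]); a=np.degrees(np.arctan2(R[1,1],R[0,1])); t=0
    if yaw is not None: t=-np.radians((yaw-a+90)%180-90)
    print("rows:",d.round(4),"turn",round(t,4),"| yaw now",a.round(2),"q6",s["q"][5].round(2),"tcp",s["tcp_pos"].round(4),"t",s["t"],"F",s["force"].round(1),"gap",round(s["finger_gap"],3),"gf",round(s["gripper_force"],1))
E
python3 - <<'E'
from h import *
print(eyes.snapshot("wrist")["hand_eye"],eyes.snapshot("wrist")["fov_y"])
plan(.50,.04,.30,25)
E
```

```text
[[ 6.99719685e-04 -9.45931266e-01 -3.24366383e-01  8.40681085e-02]
 [ 9.99999543e-01  8.73195971e-04 -3.89263536e-04  5.83322834e-04]
 [ 6.51451969e-04 -3.24365962e-01  9.45931445e-01 -1.49496489e-01]
 [ 0.00000000e+00  0.00000000e+00  0.00000000e+00  1.00000000e+00]] 68.8554470595137
rows: [ 0.4665 -0.4405 -0.0757] turn -1.5513 | yaw now -63.88 q6 -0.18 tcp [ 0.275  -0.5607  0.2236] t 0.2 F [ 0.4 -0.3  0.3] gap 1.002 gf 0.0
```

```bash
python3 - <<'E'
from h import *
plan(.5775,.034,.26)
E
```

```text
rows: [ 0.5334 -0.4009 -0.0357] turn 0 | yaw now -63.88 q6 -0.18 tcp [ 0.275  -0.5607  0.2236] t 0.2 F [ 0.4 -0.3  0.3] gap 1.002 gf 0.0
```

```bash
python3 -m pendant '0.03 -0.02 -0.036 -0.1 1; 0.07 -0.05 -0.036 -0.2 1; 0.11 -0.08 -0.036 -0.35 1; 0.15 -0.11 -0.036 -0.5 1; 0.19 -0.14 -0.036 -0.65 1; 0.23 -0.17 -0.036 -0.8 1; 0.27 -0.2 -0.036 -0.9 1; 0.31 -0.23 -0.036 -1.0 1; 0.35 -0.26 -0.036 -1.1 1; 0.39 -0.29 -0.036 -1.2 1; 0.43 -0.32 -0.036 -1.3 1; 0.47 -0.35 -0.036 -1.3 1; 0.51 -0.38 -0.036 -1.3 1; 0.533 -0.4 -0.036 -1.3 1; 0.533 -0.4 -0.036 -1.3 1; 0.533 -0.4 -0.036 -1.3 1'
cat > hub.py <<'E'
from h import *
import sys
px,W,d=snap("wrist")
p=W.reshape(-1,3); m=np.hypot(p[:,0]-.5775,p[:,1]-.034)<.055; p=p[m&(p[:,2]>.008)&(p[:,2]<.06)]
ct=p[p[:,2]>.0385]; c,r=cv2.minEnclosingCircle((ct[:,:2]*1000).astype(np.float32)); print("core top",ct.mean(0).round(4),np.round(c,1),r)
st=p[(p[:,2]>.014)&(p[:,2]<.0225)]; c2,r2=cv2.minEnclosingCircle((st[:,:2]*1000).astype(np.float32)); print("seat",np.round(c2,1),r2,np.median(st[:,2]))
C=np.array(c)/1000
for z0,z1 in((.028,.036),(.0295,.0345)):
    rr=p[:,:2]-C; ra=np.hypot(*rr.T); t=p[(ra>.0255)&(ra<.037)&(p[:,2]>z0)&(p[:,2]<z1)][:,:2]-C
    a=np.degrees(np.arctan2(t[:,1],t[:,0])); 
    print("teeth",len(a),"phase mod60:",(np.degrees(np.angle(np.exp(6j*np.radians(a)).mean()))/6).round(2),np.histogram(a,36,(-180,180))[0])
np.savez("hub.npz",px=px,W=W)
save("hub.png",px)
E
python3 hub.py
```

```text
t: 1.8
tcp_pos: [0.5773, 0.0332, 0.2598]
tool_rot: [0.638, 0.77, -0.001, -0.0]
force: [-0.5, -0.7, -1.0]
finger_gap: 0.998
gripper_force: 0.0
core top [0.5767 0.0368 0.0413] [576.2  36.7] 18.66155433654785
seat [580.6  35.5] 50.52283477783203 0.017696983761518847
teeth 476 phase mod60: 7.21 [55 25  0  0  0  0 46 28  0  0  0  0 44 27  0  0  0  5 50 26  0  0  0  9
 54 22  0  0  0  8 55 20  0  0  0  2]
teeth 464 phase mod60: 7.25 [52 25  0  0  0  0 44 28  0  0  0  0 44 26  0  0  0  5 50 24  0  0  0  9
 54 20  0  0  0  6 55 20  0  0  0  2]
```

View pics/hub.png

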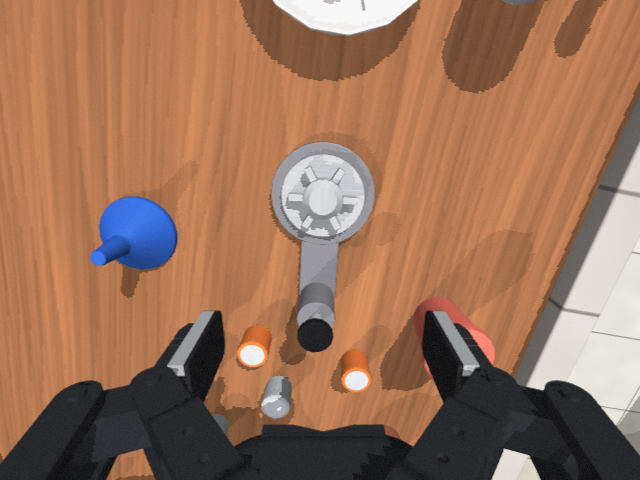

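The wrist view shows the hub at px (322,198) with its teeth clear, and the plunger at (315,334). I refine the hub centre and phase with a tooth template and plan the handle grasp.

```bash
cat > hubfit.py <<'E'
from h import *
from scipy.optimize import minimize
for f in("hub","top0"):
    W=np.load(f+".npz")["W"].reshape(-1,3); W=W[(np.hypot(W[:,0]-.577,W[:,1]-.0355)<.045)]
    T=W[(W[:,2]>.029)&(W[:,2]<.0345)]; S=W[(W[:,2]>.015)&(W[:,2]<.0215)]
    def cost(v):
        def sd(P):
            q=P[:,:2]*1000-v[:2]; r=np.hypot(*q.T); a=np.radians((np.degrees(np.arctan2(q[:,1],q[:,0]))-v[2]+30)%60-30)
            return np.maximum(abs(r*np.sin(a))-4, np.maximum(r-38,21-r)),r
        a,_=sd(T); b,r=sd(S); return np.clip(a,0,3).sum()+np.clip(-b,0,3).sum()+np.clip(24-r,0,3).sum()
    best=min((minimize(cost,[577,35.5,ph],method="Nelder-Mead",options=dict(initial_simplex=[[577,35.5,ph],[580,35.5,ph],[577,39,ph],[577,35.5,ph+6]])) for ph in (-15,0,7,20)),key=lambda o:o.fun)
    print(f,best.x.round(2),best.fun.round(1),len(T))
E
python3 hubfit.py; python3 - <<'E'
from h import *
plan(.551,.286,.14,24.7)
E
```

```text
hub [576.93  35.75   7.2 ] 215.9 728
top0 [577.9   36.3    7.15] 75.5 142
rows: [0.2542 0.0212 0.1198] turn -0.2457 | yaw now 10.62 q6 -0.32 tcp [0.5771 0.0323 0.2599] t 1.85 F [ 0.8  0.5 -0.7] gap 1.004 gf 0.0
```

```bash
python3 -m pendant '0.03 0.002 0 -0.05 1; 0.07 0.006 0.02 -0.1 1; 0.115 0.01 0.05 -0.2 1; 0.16 0.014 0.08 -0.246 1; 0.205 0.018 0.11 -0.246 1; 0.24 0.021 0.12 -0.246 1; 0.254 0.021 0.12 -0.246 1; 0.254 0.021 0.12 -0.246 1; 0.254 0.021 0.12 -0.246 1' 60
python3 - <<'E'
from h import *
plan(.551,.286,.062,24.7)
px,W,d=snap("wrist")
p=W[:, :].reshape(-1,3); p=p[(np.hypot(p[:,0]-.551,p[:,1]-.286)<.05)&(p[:,2]>.066)&(p[:,2]<.085)]
print(len(p),np.median(p[:,2]),cv2.minAreaRect((p[:,:2]*1000).astype(np.float32)))
E
```

```text
t: 2.75
tcp_pos: [0.5525, 0.2845, 0.141]
tool_rot: [0.54, 0.842, 0.0, 0.001]
force: [0.3, 0.2, -0.2]
finger_gap: 0.999
gripper_force: 0.0
rows: [ 0.0021 -0.0008  0.079 ] turn -0.0012 | yaw now 24.63 q6 -0.13 tcp [0.5525 0.2845 0.141 ] t 2.75 F [ 0.3  0.2 -0.2] gap 0.999 gf 0.0
2865 0.07353443962156717 ((549.9187622070312, 287.2620544433594), (24.02646827697754, 55.22688293457031), 24.54168701171875)
```

```bash
python3 -m pendant '0.001 -0.001 0.02 0 1; 0.003 -0.001 0.05 0 1; 0.003 -0.001 0.07 0 1; 0.003 -0.001 0.079 0 1; 0.003 -0.001 0.079 0 1; 0.003 -0.001 0.079 0 0; 0.003 -0.001 0.079 0 0; 0.003 -0.001 0.079 0 0; 0.003 -0.001 0.079 0 0; 0.003 -0.001 0.079 0 0; 0.003 -0.001 0.079 0 0; 0.003 -0.001 0.069 0 0; 0.003 -0.001 0.049 0 0; 0.003 -0.001 0.02 0 0; 0.003 -0.001 -0.01 0 0; 0.003 -0.001 -0.01 0 0;0.003 -0.001 -0.01 0 0' 60
python3 - <<'E'
from h import *
plan(.5772,.0359,.15,37.2)
E
```

```text
t: 4.5
tcp_pos: [0.5493, 0.2885, 0.1503]
tool_rot: [0.539, 0.842, 0.0, 0.0]
force: [-1.3, -0.1, -3.3]
finger_gap: 0.254
gripper_force: 59.3
rows: [-2.412e-01 -8.020e-02  2.000e-04] turn -0.2181 | yaw now 24.7 q6 -0.13 tcp [0.5493 0.2885 0.1503] t 4.5 F [-1.3 -0.1 -3.3] gap 0.254 gf 59.3
```

```bash
python3 -m pendant '-0.02 -0.007 0 -0.03 0; -0.05 -0.017 0 -0.06 0; -0.085 -0.028 0 -0.1 0; -0.12 -0.04 0 -0.14 0; -0.155 -0.052 0 -0.18 0; -0.19 -0.063 0 -0.21 0; -0.22 -0.073 0 -0.218 0; -0.236 -0.078 0 -0.218 0; -0.241 -0.08 0 -0.218 0; -0.241 -0.08 0 -0.218 0; -0.241 -0.08 0 -0.218 0;-0.241 -0.08 0 -0.218 0'
cat > disc.py <<'E'
from h import *
from scipy.optimize import least_squares
def disc(n,c=(.577,.036)):
    px,W,d=snap(n); p=W.reshape(-1,3); p=p[np.hypot(p[:,0]-c[0],p[:,1]-c[1])<.11]
    h=p[p[:,2]>.04]; zs=h[(h[:,2]<.16)]
    hist,e=np.histogram(zs[:,2],120,(.04,.16)); zt=e[hist.argmax()]+.0005
    q=p[abs(p[:,2]-zt-.003)<.007][:,:2]*1000
    # outer boundary: farthest per angle bin
    o=q-np.array(c)*1000; a=np.degrees(np.arctan2(o[:,1],o[:,0])).astype(int)//4
    b=np.array([q[a==k][np.argmax(np.hypot(*o[a==k].T))] for k in set(a)])
    f=least_squares(lambda v:np.hypot(b[:,0]-v[0],b[:,1]-v[1])-92,[577,36],loss="soft_l1",f_scale=.5)
    print(n,"disc z",round(float(np.median(zs[abs(zs[:,2]-zt)<.003][:,2])),4),"centre",f.x.round(1),"resid",np.median(abs(f.fun)).round(2))
    return px,W
E
python3 - <<'E'
from disc import *
disc("wrist");px,W=disc("top");save("hold.png",px[150:290,210:380],4)
plan(.5772,.0359,.15,37.2)
E
```

```text
t: 5.7
tcp_pos: [0.5769, 0.0376, 0.15]
tool_rot: [0.444, 0.896, 0.0, -0.0]
force: [0.7, -0.3, -3.2]
finger_gap: 0.254
gripper_force: 59.3
wrist disc z 0.1199 centre [578.1  36.6] resid 0.98
top disc z 0.1205 centre [578.9  35.6] resid 0.44
rows: [-0.0011 -0.0009  0.0002] turn 0.0014 | yaw now 37.28 q6 -0.78 tcp [0.5772 0.0373 0.1502] t 5.8 F [-0.7 -0.  -2.8] gap 0.254 gf 59.3
```

View pics/hold.png

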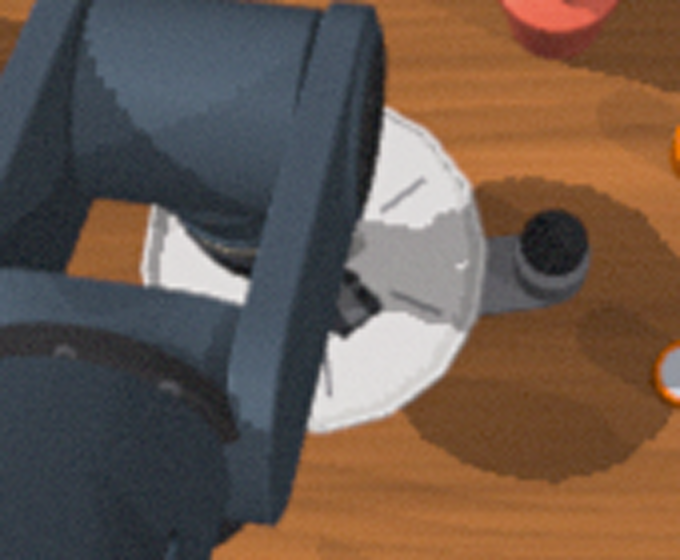

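```bash
python3 -m pendant '0.0005 -0.001 0.015 0 0; 0.0005 -0.001 0.035 0 0; 0.0005 -0.001 0.045 0 0; 0.0005 -0.001 0.05 0 0; 0.0005 -0.001 0.054 0 0; 0.0005 -0.001 0.057 0 0; 0.0005 -0.001 0.06 0 0; 0.0005 -0.001 0.062 0 0;0.0005 -0.001 0.062 0 0'
```

```text
t: 6.7
tcp_pos: [0.5764, 0.036, 0.0882]
tool_rot: [0.445, 0.896, 0.0, 0.0]
force: [-0.4, 0.0, -3.7]
finger_gap: 0.255
gripper_force: 59.3
```

It is below the unmeshed height with no contact force, so it is meshing. I push it home.

```bash
python3 -m pendant '0 0 0.003 0 0; 0 0 0.006 0 0; 0 0 0.007 0 0; 0 0 0.008 0 0; 0 0 0.009 0 0; 0 0 0.009 0 0'
python3 - <<'E'
from disc import *
disc("wrist");disc("top");plan(.5772,.0359,.15,37.2)
E
```

```text
t: 7.3
tcp_pos: [0.5758, 0.0361, 0.0801]
tool_rot: [0.445, 0.896, -0.0, -0.0]
force: [-3.0, 2.2, 5.3]
finger_gap: 0.253
gripper_force: 60.2
wrist disc z 0.05 centre [576.9  35.3] resid 0.83
top disc z 0.0502 centre [577.4  34.7] resid 0.45
rows: [-0.0009  0.001  -0.07  ] turn -0.0002 | yaw now 37.19 q6 -0.78 tcp [0.5758 0.0361 0.08  ] t 7.4 F [-2.7  2.4  6.4] gap 0.256 gf 60.4
```

```bash
python3 -m pendant '0 0 0.001 0 0; 0 0 0.001 0 0; 0 0 0 0 0.7; 0 0 0 0 0.7; 0 0 0 0 0.7; 0 0 0 0 0.7; 0 0 -0.02 0 0.7; 0 0 -0.05 0 0.7; 0 0 -0.09 0 0.7; 0 0 -0.12 0 0.7; 0 0 -0.12 0 0.7; 0 0 -0.12 0 0.7'
cat > tins.py <<'E'
from h import *
def tins(n="top"):
    px,W,d=snap(n); hsv=cv2.cvtColor(px,cv2.COLOR_RGB2HSV)
    m=((abs(W[:,:,2]-.041)<.004)&(hsv[:,:,1]<70)&(W[:,:,1]<-.12)&(W[:,:,1]>-.6)&(W[:,:,0]>.36)&(W[:,:,0]<.8)).astype(np.uint8)
    k,l,s,c=cv2.connectedComponentsWithStats(m)
    for i in range(1,k):
        if s[i,4]<60 or s[i,4]>12000: continue
        v,u=np.where(l==i); ring=hsv[max(0,v.min()-3):v.max()+4,max(0,u.min()-3):u.max()+4]
        orange=((ring[:,:,1]>180)&(ring[:,:,2]>150)&(ring[:,:,0]<16)).mean()
        cc,r=cv2.minEnclosingCircle((W[l==i][:,:2]*1000).astype(np.float32)); print(n,"px",c[i].round(),"xy",W[l==i][:,:2].mean(0).round(4),"circ",np.round(cc,1),round(r,1),"n",s[i,4],"orange",orange.round(2))
    return px,W
E
python3 - <<'E'
from disc import *; from tins import tins
disc("wrist");disc("top");tins()
plan(.567,-.250,.20)
E
```

```text
t: 8.6
tcp_pos: [0.5765, 0.0358, 0.1996]
tool_rot: [0.445, 0.896, 0.0, 0.001]
force: [0.2, 0.2, -0.6]
finger_gap: 0.701
gripper_force: 0.0
wrist disc z 0.0497 centre [577.1  34.9] resid 0.65
top disc z 0.0501 centre [577.4  34.5] resid 0.52
top px [386. 185.] xy [ 0.663  -0.1873] circ [ 662.6 -187.2] 14.5 n 110 orange 0.28
top px [469. 215.] xy [ 0.5898 -0.3766] circ [ 590.1 -376.7] 19.6 n 201 orange 0.0
top px [414. 225.] xy [ 0.5665 -0.2495] circ [ 566.  -250.1] 19.4 n 200 orange 0.0
top px [498. 240.] xy [ 0.5318 -0.4414] circ [ 531.9 -441.8] 19.3 n 212 orange 0.0
top px [381. 242.] xy [ 0.5266 -0.1735] circ [ 526.6 -173.5] 14.3 n 113 orange 0.19
top px [452. 260.] xy [ 0.4848 -0.3353] circ [ 484.6 -335.4] 19.1 n 208 orange 0.0
top px [409. 272.] xy [ 0.4585 -0.2352] circ [ 458.6 -235.6] 19.5 n 212 orange 0.0
rows: [-0.2229 -0.1793 -0.0026] turn 0 | yaw now 37.18 q6 -0.78 tcp [0.5751 0.036  0.1975] t 8.75 F [ 0.6  0.5 -0.5] gap 0.705 gf 0.0
```

```bash
python3 - <<'E'
from h import *
plan(.5662,-.2498,.032,43)
plan(.5662,-.2498,.16,43)
E
```

```text
rows: [-0.2227 -0.1793  0.1654] turn -0.1016 | yaw now 37.18 q6 -0.78 tcp [0.5751 0.036  0.1975] t 8.75 F [ 0.6  0.5 -0.5] gap 0.705 gf 0.0
rows: [-0.2224 -0.1797  0.0374] turn -0.1016 | yaw now 37.18 q6 -0.78 tcp [0.5751 0.036  0.1975] t 8.75 F [ 0.6  0.5 -0.5] gap 0.705 gf 0.0
```

```bash
python3 -m pendant '-0.02 -0.016 0 -0.03 0.7; -0.05 -0.04 0 -0.06 0.7; -0.085 -0.07 0 -0.1 0.7; -0.12 -0.1 0.02 -0.1 0.7; -0.155 -0.13 0.04 -0.1 0.7; -0.19 -0.155 0.07 -0.1 0.7; -0.215 -0.173 0.1 -0.1 0.7; -0.222 -0.179 0.11 -0.1 0.7; -0.222 -0.179 0.11 -0.1 0.7; -0.222 -0.179 0.11 -0.1 0.7; -0.222 -0.179 0.11 -0.1 0.7'
python3 - <<'E'
from tins import *
tins("wrist")
plan(.5662,-.2498,.032,43)
E
```

```text
t: 9.85
tcp_pos: [0.5684, -0.2477, 0.0902]
tool_rot: [0.399, 0.917, 0.0, 0.0]
force: [-0.4, 0.1, 0.9]
finger_gap: 0.699
gripper_force: 0.0
wrist px [189. 119.] xy [ 0.4584 -0.2352] circ [ 458.2 -235.9] 19.7 n 4210 orange 0.0
wrist px [359. 120.] xy [ 0.5256 -0.1733] circ [ 525.8 -173.4] 15.0 n 2571 orange 0.02
wrist px [317. 262.] xy [ 0.5655 -0.2491] circ [ 566.4 -249.8] 19.6 n 2806 orange 0.0
wrist px [129. 273.] xy [ 0.4845 -0.3343] circ [ 484.6 -335.7] 19.7 n 2779 orange 0.0
wrist px [496. 293.] xy [ 0.6623 -0.187 ] circ [ 662.5 -187.1] 15.5 n 1569 orange 0.04
wrist px [ 87. 399.] xy [ 0.5167 -0.4391] circ [ 519.  -440.3] 13.8 n 234 orange 0.0
wrist px [245. 401.] xy [ 0.6006 -0.3632] circ [ 601.2 -364.8] 9.6 n 105 orange 0.0
rows: [ 0.0002 -0.0032  0.0585] turn 0.0006 | yaw now 43.03 q6 -1.34 tcp [ 0.5686 -0.2478  0.0905] t 9.9 F [-0.7 -0.2 -0. ] gap 0.7 gf 0.0
```

```bash
python3 -m pendant '0 -0.003 0.02 0 0.7; 0 -0.003 0.045 0 0.7; 0 -0.003 0.058 0 0.7; 0 -0.003 0.058 0 0.7; 0 -0.003 0.058 0 0; 0 -0.003 0.058 0 0; 0 -0.003 0.058 0 0; 0 -0.003 0.058 0 0; 0 -0.003 0.04 0 0; 0 -0.003 0.01 0 0; 0 -0.003 -0.03 0 0; 0 -0.003 -0.06 0 0; 0 -0.003 -0.07 0 0; 0 -0.003 -0.07 0 0' 40
python3 - <<'E'
from h import *
plan(.6193,-.01,.16,43)
E
```

```text
t: 11.3
tcp_pos: [0.5666, -0.2518, 0.1612]
tool_rot: [0.399, 0.917, -0.0, 0.002]
force: [-1.1, 0.3, -1.1]
finger_gap: 0.005
gripper_force: 0.0
rows: [0.1412 0.2032 0.0008] turn -0.0014 | yaw now 42.92 q6 -1.35 tcp [ 0.5666 -0.2518  0.1612] t 11.3 F [-1.1  0.3 -1.1] gap 0.005 gf 0.0
```

The gripper came up empty, so I look.

```bash
python3 - <<'E'
from tins import *
px,W=tins("wrist");save("miss.png",px); tins("top")
E
```

```text
wrist px [229. 117.] xy [ 0.4583 -0.2353] circ [ 458.3 -235.9] 19.5 n 2307 orange 0.0
wrist px [355. 117.] xy [ 0.5257 -0.1732] circ [ 525.9 -173.3] 15.1 n 1415 orange 0.02
wrist px [324. 227.] xy [ 0.5657 -0.2492] circ [ 566.2 -249.9] 19.4 n 1702 orange 0.0
wrist px [179. 235.] xy [ 0.4846 -0.3346] circ [ 484.7 -335.3] 19.3 n 1672 orange 0.0
wrist px [461. 250.] xy [ 0.6624 -0.187 ] circ [ 662.7 -187. ] 15.3 n 970 orange 0.04
wrist px [248. 339.] xy [ 0.5878 -0.3735] circ [ 589.6 -376.7] 19.6 n 1042 orange 0.0
wrist px [154. 349.] xy [ 0.5317 -0.44  ] circ [ 532.3 -441.2] 19.7 n 1210 orange 0.0
top px [386. 185.] xy [ 0.663  -0.1874] circ [ 662.9 -187. ] 14.6 n 109 orange 0.28
top px [468. 219.] xy [ 0.5822 -0.3749] circ [ 582.7 -376.8] 17.5 n 95 orange 0.0
top px [503. 242.] xy [ 0.5275 -0.4518] circ [ 528.5 -448.1] 17.0 n 63 orange 0.0
top px [379. 243.] xy [ 0.5253 -0.1691] circ [ 526.1 -172.7] 14.2 n 71 orange 0.19
```

View pics/miss.png

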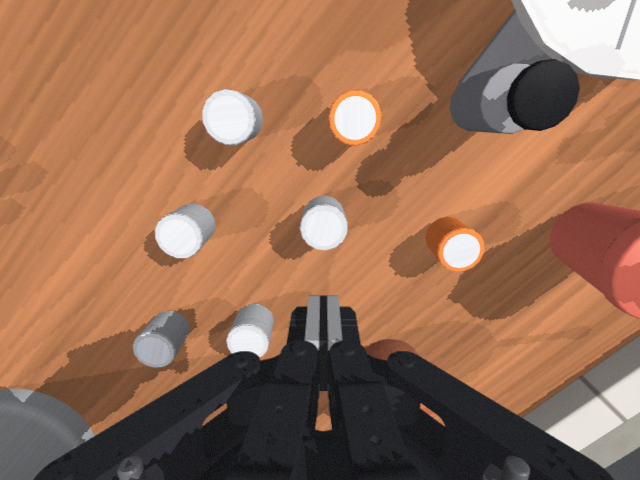

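The tin stands unmoved at px (324,227). I started lifting before the fingers had closed, so I retry with a longer close.

```bash
python3 -m pendant '0 -0.0 0 0 0.7; 0 0 0.02 0 0.7; 0 0 0.05 0 0.7; 0 0 0.09 0 0.7; 0 0 0.12 0 0.7; 0 0 0.129 0 0.7; 0 0 0.129 0 0.7; 0 0 0.129 0 0.7; 0 0 0.129 0 0; 0 0 0.129 0 0; 0 0 0.129 0 0; 0 0 0.129 0 0; 0 0 0.129 0 0; 0 0 0.129 0 0' 40
```

```text
t: 12.8
tcp_pos: [0.5674, -0.2526, 0.033]
tool_rot: [0.399, 0.917, -0.001, 0.003]
force: [-0.1, -0.1, 6.5]
finger_gap: 0.004
gripper_force: 3.4
```

```bash
python3 - <<'E'
from tins import *
px,W=tins("wrist");save("miss2.png",px); s=sense();print(s)
E
```

```text
wrist px [144. 110.] xy [ 0.4584 -0.235 ] circ [ 458.5 -236. ] 19.9 n 8462 orange 0.0
wrist px [384. 111.] xy [ 0.5255 -0.1732] circ [ 525.9 -173.4] 15.1 n 5171 orange 0.02
wrist px [325. 290.] xy [ 0.5606 -0.2437] circ [ 565.9 -250. ] 19.6 n 2626 orange 0.0
wrist px [ 72. 317.] xy [ 0.4845 -0.334 ] circ [ 484.2 -335.4] 20.3 n 4809 orange 0.0
wrist px [561. 342.] xy [ 0.6623 -0.1869] circ [ 662.6 -187.1] 15.6 n 2619 orange 0.09
wrist px [ 33. 469.] xy [ 0.5174 -0.4358] circ [ 518.6 -437. ] 12.9 n 396 orange 0.0
{'t': 12.85, 'q': array([-5.98348932e-01,  7.76143797e-01,  1.57670629e+00, -3.03730663e-04,
        7.83185566e-01, -1.34727810e+00]), 'qd': array([-5.32476574e-04, -9.31400753e-04, -2.65949491e-03, -2.43150546e-05,
        2.07967277e-03, -9.06411356e-04]), 'tau': array([ 2.80756177e-01, -4.36734617e+01, -9.80765551e+00,  9.81335831e-02,
       -6.84933225e-02, -8.16316169e-04]), 'tcp_pos': array([ 0.56741013, -0.252552  ,  0.03301727]), 'tool_rot': array([ 3.99365425e-01,  9.16787612e-01, -6.23254345e-04,  2.70982441e-03]), 'force': array([-0.35273367,  0.40269164,  6.57745235]), 'ft_torque': array([-0.02270042,  0.10365292, -0.02312625]), 'gripper_force': 3.4066208673175424, 'finger_gap': 0.0028971260247637565}
```

View pics/miss2.png

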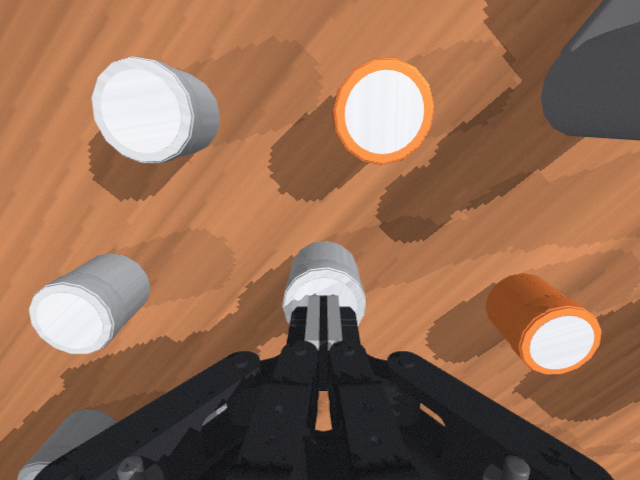

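```bash
python3 - <<'E'
from h import *
px,W,d=snap("wrist"); s=sense(); R=Rt.from_quat(s["tool_rot"]).as_matrix()
for v in range(250,350,8):
    print(v,[ (((W[v,u]-s["tcp_pos"])@R)*1000).round(0).tolist()+[round(float(W[v,u,2])*1000)] for u in (312,334,345)])
E
```

```text
250 [[20.0, -5.0, 21.0, 12], [20.0, 6.0, 20.0, 13], [18.0, 12.0, 28.0, 5]]
258 [[21.0, -5.0, 8.0, 25], [21.0, 6.0, 8.0, 25], [18.0, 11.0, 14.0, 19]]
266 [[21.0, -5.0, -2.0, 35], [21.0, 5.0, -4.0, 36], [19.0, 11.0, 1.0, 32]]
274 [[19.0, -5.0, -6.0, 39], [19.0, 5.0, -7.0, 39], [19.0, 10.0, -7.0, 40]]
282 [[15.0, -5.0, -7.0, 40], [15.0, 5.0, -7.0, 40], [14.0, 10.0, -6.0, 39]]
290 [[12.0, -5.0, -8.0, 41], [12.0, 5.0, -8.0, 41], [11.0, 10.0, -7.0, 40]]
298 [[11.0, -4.0, -14.0, 47], [10.0, 5.0, -13.0, 46], [7.0, 10.0, -7.0, 40]]
306 [[10.0, -4.0, -20.0, 53], [10.0, 5.0, -20.0, 53], [3.0, 10.0, -7.0, 40]]
314 [[10.0, -4.0, -26.0, 59], [11.0, 5.0, -28.0, 60], [6.0, 10.0, -20.0, 53]]
322 [[10.0, -4.0, -33.0, 66], [10.0, 5.0, -31.0, 64], [6.0, 9.0, -26.0, 59]]
330 [[11.0, -4.0, -40.0, 72], [11.0, 4.0, -38.0, 71], [6.0, 9.0, -31.0, 64]]
338 [[10.0, -4.0, -43.0, 76], [11.0, 4.0, -44.0, 77], [6.0, 9.0, -36.0, 69]]
346 [[11.0, -3.0, -49.0, 82], [11.0, 4.0, -49.0, 82], [13.0, 8.0, -51.0, 84]]
```

```bash
for i in 1 2 3; do python3 -m pendant '0 0 0 0 0.7; 0 0 0 0 0.7' | egrep 'tcp|force|gap'; done; python3 - <<'E'
from tins import *
tins("wrist")
E
```

```text
tcp_pos: [0.5675, -0.2522, 0.0327]
force: [0.9, 0.3, 0.8]
finger_gap: 0.334
gripper_force: 0.4
tcp_pos: [0.5656, -0.2512, 0.0305]
force: [0.2, 0.8, -0.0]
finger_gap: 0.677
gripper_force: 0.0
tcp_pos: [0.5654, -0.2511, 0.0299]
force: [-0.0, 0.1, 0.3]
finger_gap: 0.698
gripper_force: 0.0
wrist px [143. 116.] xy [ 0.4584 -0.235 ] circ [ 458.2 -236.1] 19.8 n 8609 orange 0.0
wrist px [386. 118.] xy [ 0.5256 -0.1732] circ [ 526.  -173.4] 15.2 n 5262 orange 0.02
wrist px [325. 311.] xy [ 0.5651 -0.2489] circ [ 566.1 -249.8] 19.5 n 4952 orange 0.0
wrist px [ 70. 325.] xy [ 0.4845 -0.334 ] circ [ 484.3 -335.6] 20.1 n 4905 orange 0.0
wrist px [566. 351.] xy [ 0.6623 -0.1869] circ [ 662.6 -186.8] 15.7 n 2688 orange 0.1
wrist px [185. 470.] xy [ 0.5763 -0.3725] circ [ 575.7 -375.2] 12.9 n 577 orange 0.0
```

```bash
for i in 1 2 3 4 5; do python3 -m pendant '0 0 0 0 0' 40| egrep 'tcp|^force|gap|pper' | tr '\n' ' '; echo; done; python3 - <<'E'
from tins import *
px,W=tins("wrist"); save("grip.png",px[200:480,150:500],1.7)
E
```

```text
tcp_pos: [0.5655, -0.2512, 0.03] force: [0.7, -0.8, 0.1] finger_gap: 0.543 gripper_force: 0.0 
tcp_pos: [0.5658, -0.2512, 0.0303] force: [-0.7, -0.7, 2.0] finger_gap: 0.398 gripper_force: 39.6 
tcp_pos: [0.5657, -0.2512, 0.0304] force: [-0.5, 0.4, 1.2] finger_gap: 0.397 gripper_force: 39.5 
tcp_pos: [0.5657, -0.2512, 0.0305] force: [-0.0, 1.2, 2.3] finger_gap: 0.395 gripper_force: 39.5 
tcp_pos: [0.5657, -0.2512, 0.0304] force: [-0.6, -0.1, 3.7] finger_gap: 0.401 gripper_force: 39.6 
wrist px [143. 115.] xy [ 0.4584 -0.235 ] circ [ 458.3 -235.8] 19.9 n 8579 orange 0.0
wrist px [385. 117.] xy [ 0.5256 -0.1732] circ [ 526.  -173.5] 15.1 n 5251 orange 0.02
wrist px [323. 310.] xy [ 0.5646 -0.2493] circ [ 562.4 -247. ] 24.0 n 4937 orange 0.0
wrist px [ 71. 324.] xy [ 0.4845 -0.3339] circ [ 485.2 -335.8] 20.1 n 4906 orange 0.0
wrist px [565. 349.] xy [ 0.6623 -0.187 ] circ [ 662.7 -187.1] 16.1 n 2659 orange 0.09
wrist px [193. 468.] xy [ 0.5791 -0.3691] circ [ 580.4 -371.6] 14.6 n 705 orange 0.0
wrist px [ 26. 473.] xy [ 0.5145 -0.4363] circ [ 514.8 -436.9] 7.4 n 84 orange 0.0
```

View pics/grip.png

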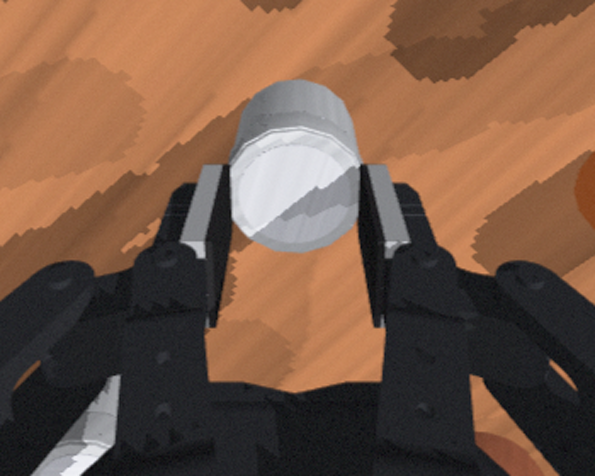

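The tin is now between the pads (gap 0.40, 39 N), in the crop centred at (293,190). I lift gently and check.

```bash
for i in 1 2 3; do python3 -m pendant '0 0 -0.004 0 0; 0 0 -0.01 0 0' 60| egrep 'tcp|^force|gap|pper' | tr '\n' ' '; echo; done; python3 -m pendant '0 0 -0.02 0 0; 0 0 -0.05 0 0; 0 0 -0.08 0 0; 0 0 -0.1 0 0;0 0 -0.1 0 0'
python3 - <<'E'
from h import *
plan(.6193,-.01,.16,43)
E
```

```text
tcp_pos: [0.5657, -0.2511, 0.0402] force: [0.4, 0.9, 1.0] finger_gap: 0.072 gripper_force: 4.3 
tcp_pos: [0.5654, -0.2512, 0.0504] force: [-0.1, 0.3, 0.1] finger_gap: 0.0 gripper_force: 0.0 
tcp_pos: [0.5654, -0.2511, 0.0604] force: [0.3, -0.1, 0.5] finger_gap: -0.002 gripper_force: 0.0 
t: 15.2
tcp_pos: [0.5676, -0.2525, 0.1638]
tool_rot: [0.399, 0.917, -0.001, 0.004]
force: [-0.7, 0.0, 0.8]
finger_gap: -0.005
gripper_force: 0.0
rows: [0.1424 0.203  0.0031] turn -0.0014 | yaw now 42.92 q6 -1.35 tcp [ 0.5676 -0.2525  0.1638] t 15.2 F [-0.7  0.   0.8] gap -0.005 gf 0.0
```

```bash
python3 - <<'E'
from h import *
px,W,d=snap("wrist"); s=sense(); R=Rt.from_quat(s["tool_rot"]).as_matrix()
print(s["tcp_pos"],s["q"].round(4))
for v in range(284,316,3):
    print(v,[ (((W[v,u]-s["tcp_pos"])@R)*1000).round(0).tolist()+[px[v,u].tolist()] for u in (312,334)])
E
```

```text
[ 0.56643393 -0.25173907  0.16184299] [-5.9820e-01  5.9250e-01  1.5079e+00 -1.0000e-04  1.0377e+00 -1.3473e+00]
284 [[-71.0, -10.0, 162.0, [189, 126, 83]], [-71.0, 12.0, 162.0, [201, 134, 93]]]
287 [[-75.0, -10.0, 164.0, [194, 128, 86]], [-74.0, 12.0, 162.0, [195, 133, 90]]]
290 [[-78.0, -10.0, 163.0, [185, 124, 84]], [-77.0, 12.0, 162.0, [195, 131, 89]]]
293 [[-81.0, -10.0, 163.0, [174, 116, 82]], [-81.0, 12.0, 163.0, [201, 134, 92]]]
296 [[9.0, -4.0, -14.0, [129, 128, 128]], [9.0, 6.0, -13.0, [133, 130, 130]]]
299 [[9.0, -4.0, -16.0, [134, 136, 138]], [9.0, 5.0, -16.0, [134, 135, 138]]]
302 [[9.0, -4.0, -18.0, [135, 138, 140]], [8.0, 5.0, -17.0, [134, 138, 140]]]
305 [[9.0, -4.0, -20.0, [133, 136, 138]], [9.0, 5.0, -22.0, [136, 139, 140]]]
308 [[9.0, -4.0, -23.0, [134, 137, 138]], [9.0, 5.0, -24.0, [137, 138, 141]]]
311 [[9.0, -4.0, -26.0, [133, 137, 138]], [9.0, 5.0, -26.0, [135, 139, 140]]]
314 [[10.0, -4.0, -29.0, [134, 137, 139]], [9.0, 5.0, -28.0, [136, 138, 142]]]
```

The camera shows the real fingertips about 13 mm behind the reported TCP when shut, not 22 mm ahead. That explains pressing on the lid and only nipping the bead. I'll grip about 26 mm lower, watching the force.

```bash
python3 -m pendant '0 0 0 0 0.7; 0 0 0.02 0 0.7; 0 0 0.05 0 0.7; 0 0 0.09 0 0.7; 0 0 0.12 0 0.7; 0 0 0.135 0 0.7; 0 0 0.145 0 0.7; 0 0 0.15 0 0.7;0 0 0.154 0 0.7;0 0 0.154 0 0.7'
python3 -m pendant '0 0 0 0 0;0 0 0 0 0;0 0 0 0 0;0 0 0 0 0;0 0 0 0 0' 40
python3 -m pendant '0 0 -0.005 0 0;0 0 -0.015 0 0;0 0 -0.03 0 0;0 0 -0.05 0 0;0 0 -0.05 0 0'
python3 - <<'E'
from h import *
px,W,d=snap("wrist");save("lift1.png",px[200:480,150:500],1.7)
E
```

```text
t: 16.25
tcp_pos: [0.5661, -0.2516, 0.0068]
tool_rot: [0.399, 0.917, -0.0, 0.001]
force: [0.6, -0.4, 0.3]
finger_gap: 0.7
gripper_force: 0.0
t: 16.75
tcp_pos: [0.5664, -0.2517, 0.0075]
tool_rot: [0.399, 0.917, -0.0, 0.001]
force: [-1.5, 0.4, 6.7]
finger_gap: 0.433
gripper_force: 40.4
t: 17.25
tcp_pos: [0.5677, -0.2525, 0.0596]
tool_rot: [0.399, 0.917, -0.001, 0.003]
force: [1.2, -0.3, -0.3]
finger_gap: 0.432
gripper_force: 40.2
```

View pics/lift1.png

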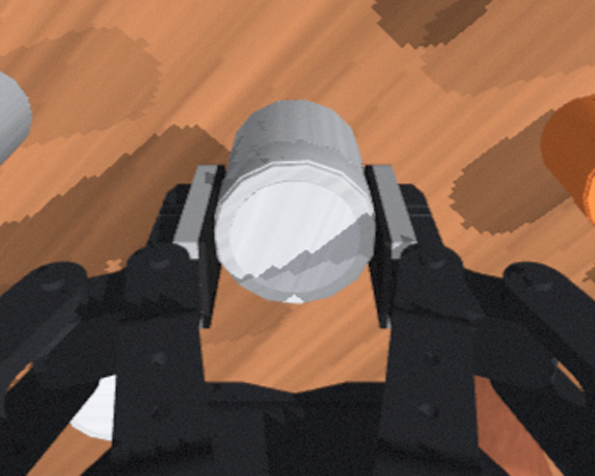

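Lifted well: the lid is centred between the pads at crop (295,235). Now to slot A.

```bash
python3 - <<'E'
from h import *
plan(.6193,-.01,.14,43)
E
```

```text
rows: [ 0.1412  0.2033 -0.0822] turn -0.0014 | yaw now 42.92 q6 -1.35 tcp [ 0.5669 -0.252   0.0582] t 17.3 F [-0.6  0.  -0.9] gap 0.432 gf 40.2
```

```bash
python3 -m pendant '0 0 -0.03 0 0; 0.01 0.015 -0.06 0 0; 0.03 0.045 -0.08 0 0; 0.05 0.075 -0.082 0 0; 0.075 0.107 -0.082 0 0; 0.1 0.14 -0.082 0 0; 0.12 0.172 -0.082 0 0; 0.135 0.195 -0.082 0 0; 0.141 0.203 -0.082 0 0; 0.141 0.203 -0.082 0 0; 0.141 0.203 -0.082 0 0'
python3 - <<'E'
from h import *
plan(.6193,-.01,.0585,43)
E
```

```text
t: 18.4
tcp_pos: [0.6179, -0.0106, 0.1378]
tool_rot: [0.4, 0.917, -0.0, -0.0]
force: [-0.3, -0.6, -1.9]
finger_gap: 0.434
gripper_force: 40.4
rows: [-0.0005  0.0016  0.0793] turn -0.0017 | yaw now 42.9 q6 -0.95 tcp [ 0.6179 -0.0106  0.1378] t 18.4 F [-0.3 -0.6 -1.9] gap 0.434 gf 40.4
```

```bash
python3 -m pendant '0 0.0015 0.02 0 0; 0 0.0015 0.05 0 0; 0 0.0015 0.068 0 0; 0 0.0015 0.075 0 0; 0 0.0015 0.078 0 0; 0 0.0015 0.0795 0 0; 0 0.0015 0.0795 0 0'
python3 -m pendant '0 0 0.0 0 0.5;0 0 0 0 0.6;0 0 0 0 0.6; 0 0 0 0 0.6; 0 0 -0.02 0 0.6; 0 0 -0.05 0 0.6; 0 0 -0.085 0 0.6; 0 0 -0.1 0 0.6; 0 0 -0.1 0 0.6'
cat > ontop.py <<'E'
from h import *
def ontop(n="wrist",C=(.577,.0353)):
    px,W,d=snap(n); hsv=cv2.cvtColor(px,cv2.COLOR_RGB2HSV)
    rr=np.hypot(W[:,:,0]-C[0],W[:,:,1]-C[1]); m=((abs(W[:,:,2]-.0905)<.0045)&(rr<.1)&(rr>.034)).astype(np.uint8)
    k,l,s,c=cv2.connectedComponentsWithStats(m)
    for i in range(1,k):
        if s[i,4]<40: continue
        cc,r=cv2.minEnclosingCircle((W[l==i][:,:2]*1000).astype(np.float32)); o=np.array(cc)/1000-C
        print(n,"tin on disc",np.round(cc,1),"rad",round(r,1),"z",np.median(W[l==i][:,2]).round(4),"polar",np.hypot(*o).round(4),np.degrees(np.arctan2(o[1],o[0])).round(1))
    return px,W
E
python3 - <<'E'
from ontop import *; from tins import tins; from disc import disc
ontop("wrist");ontop("top");disc("top");tins("top");plan(.4585,-.2356,.12,115)
E
```

```text
t: 19.1
tcp_pos: [0.6201, -0.0093, 0.0595]
tool_rot: [0.4, 0.917, 0.0, 0.001]
force: [-0.6, 0.1, -1.5]
finger_gap: 0.436
gripper_force: 40.4
t: 20.0
tcp_pos: [0.6215, -0.009, 0.1618]
tool_rot: [0.399, 0.917, 0.001, 0.003]
force: [0.0, 0.8, 1.6]
finger_gap: 0.598
gripper_force: 0.0
wrist tin on disc [619.   -6.6] rad 19.7 z 0.0898 polar 0.0593 -45.0
top disc z 0.0499 centre [576.9  35.1] resid 0.62
top px [386. 185.] xy [ 0.663  -0.1874] circ [ 663.3 -187.5] 14.7 n 110 orange 0.28
top px [469. 215.] xy [ 0.5895 -0.3765] circ [ 590.  -376.9] 19.7 n 201 orange 0.0
top px [498. 240.] xy [ 0.5323 -0.4411] circ [ 531.8 -441.5] 19.3 n 211 orange 0.0
top px [381. 242.] xy [ 0.5265 -0.1735] circ [ 526.1 -173.6] 14.7 n 121 orange 0.26
top px [452. 260.] xy [ 0.4847 -0.3353] circ [ 484.6 -335. ] 19.4 n 211 orange 0.0
top px [409. 272.] xy [ 0.4582 -0.2356] circ [ 457.7 -235.8] 19.8 n 209 orange 0.0
rows: [-0.0576 -0.2716  0.0375] turn -1.2581 | yaw now 42.92 q6 -0.94 tcp [ 0.6183 -0.0085  0.1572] t 20.2 F [0.4 0.2 0.5] gap 0.598 gf 0.0
```

```bash
python3 - <<'E'
from h import *
plan(.4583,-.2357,.08,-29)
E
```

```text
rows: [-0.0577 -0.2717  0.0775] turn 1.2552 | yaw now 42.92 q6 -0.94 tcp [ 0.6183 -0.0085  0.1572] t 20.2 F [0.4 0.2 0.5] gap 0.598 gf 0.0
```

```bash
python3 -m pendant '-0.005 -0.02 0 0.1 0.7; -0.015 -0.05 0 0.25 0.7; -0.02 -0.09 0 0.4 0.7; -0.028 -0.13 0 0.55 0.7; -0.036 -0.17 0 0.7 0.7; -0.045 -0.21 0.02 0.85 0.7; -0.053 -0.25 0.04 1.0 0.7; -0.058 -0.272 0.06 1.15 0.7; -0.058 -0.272 0.077 1.255 0.7; -0.058 -0.272 0.077 1.255 0.7; -0.058 -0.272 0.077 1.255 0.7; -0.058 -0.272 0.077 1.255 0.7'
python3 - <<'E'
from tins import *
tins("wrist")
plan(.4582,-.2357,.0075,-29)
E
```

```text
t: 21.4
tcp_pos: [0.4602, -0.2361, 0.082]
tool_rot: [0.861, 0.509, 0.0, 0.0]
force: [-1.6, -0.6, -0.2]
finger_gap: 0.698
gripper_force: 0.0
wrist px [630.  12.] xy [ 0.6519 -0.1901] circ [ 650.8 -191.1] 8.8 n 495 orange 0.22
wrist px [375. 115.] xy [ 0.526  -0.1731] circ [ 525.9 -173.5] 15.1 n 2817 orange 0.09
wrist px [319. 270.] xy [ 0.459  -0.2351] circ [ 458.5 -236.3] 19.8 n 3008 orange 0.0
wrist px [599. 354.] xy [ 0.5894 -0.3753] circ [ 589.6 -377.2] 20.0 n 2394 orange 0.0
rows: [-0.0007 -0.0022  0.0748] turn 0.0025 | yaw now -28.86 q6 -0.19 tcp [ 0.4604 -0.2361  0.0823] t 21.45 F [-0.5  0.1 -0.2] gap 0.698 gf 0.0
```

```bash
python3 -m pendant '-0.001 -0.002 0.02 0 0.7; -0.001 -0.002 0.045 0 0.7; -0.001 -0.002 0.065 0 0.7; -0.001 -0.002 0.0745 0 0.7; -0.001 -0.002 0.0745 0 0.7; -0.001 -0.002 0.0745 0 0; -0.001 -0.002 0.0745 0 0; -0.001 -0.002 0.0745 0 0; -0.001 -0.002 0.0745 0 0; -0.001 -0.002 0.0745 0 0; -0.001 -0.002 0.07 0 0; -0.001 -0.002 0.06 0 0; -0.001 -0.002 0.035 0 0; -0.001 -0.002 0 0 0; -0.001 -0.002 -0.035 0 0; -0.001 -0.002 -0.058 0 0; -0.001 -0.002 -0.058 0 0' 40
python3 - <<'E'
from h import *
plan(.5469,-.0189,.14,-29)
E
```

```text
t: 23.15
tcp_pos: [0.4592, -0.2377, 0.1435]
tool_rot: [0.862, 0.508, 0.001, 0.004]
force: [0.2, 0.1, -1.1]
finger_gap: 0.425
gripper_force: 40.2
rows: [ 0.2339 -0.0294  0.0029] turn 0.0003 | yaw now -28.98 q6 -0.19 tcp [ 0.4592 -0.2377  0.1435] t 23.15 F [ 0.2  0.1 -1.1] gap 0.425 gf 40.2
```

```bash
python3 -m pendant '0.02 -0.003 0 0 0; 0.06 -0.008 0 0 0; 0.1 -0.013 0 0 0; 0.14 -0.018 0 0 0; 0.18 -0.023 0 0 0; 0.21 -0.027 0 0 0; 0.228 -0.029 0 0 0; 0.234 -0.029 0 0 0; 0.234 -0.029 0 0 0; 0.234 -0.029 0 0 0; 0.234 -0.029 0 0 0'
python3 - <<'E'
from h import *
plan(.5469,-.0189,.0585,-29)
E
```

```text
t: 24.25
tcp_pos: [0.545, -0.0186, 0.1395]
tool_rot: [0.862, 0.507, -0.0, -0.0]
force: [-0.5, 0.3, -0.6]
finger_gap: 0.429
gripper_force: 40.2
rows: [0.0007 0.0018 0.081 ] turn -0.0013 | yaw now -29.07 q6 0.27 tcp [ 0.545  -0.0186  0.1395] t 24.25 F [-0.5  0.3 -0.6] gap 0.429 gf 40.2
```

```bash
python3 -m pendant '0.0005 0.001 0.02 0 0; 0.0005 0.001 0.05 0 0; 0.0005 0.001 0.068 0 0; 0.0005 0.001 0.076 0 0; 0.0005 0.001 0.079 0 0; 0.0005 0.001 0.0805 0 0; 0.0005 0.001 0.0805 0 0; 0.0005 0.001 0.0805 0 0; 0.0005 0.001 0.0805 0 0.5; 0.0005 0.001 0.0805 0 0.6; 0.0005 0.001 0.0805 0 0.6; 0.0005 0.001 0.0805 0 0.6; 0.0005 0.001 0.06 0 0.6; 0.0005 0.001 0.03 0 0.6; 0.0005 0.001 0 0 0.6; 0.0005 0.001 -0.015 0 0.6; 0.0005 0.001 -0.015 0 0.6'
python3 - <<'E'
from ontop import *; from tins import tins; from disc import disc
ontop("wrist");ontop("top");disc("top");tins("top");plan(.4847,-.3353,.08,7)
E
```

```text
t: 25.95
tcp_pos: [0.5484, -0.0179, 0.1571]
tool_rot: [0.862, 0.508, 0.002, 0.002]
force: [0.9, -0.9, -0.2]
finger_gap: 0.602
gripper_force: 0.0
wrist tin on disc [619.1  -7.1] rad 19.6 z 0.0898 polar 0.0598 -45.2
wrist tin on disc [548.3 -17.8] rad 19.5 z 0.0898 polar 0.0603 -118.4
top disc z 0.0498 centre [610.3  22.4] resid 8.72
top px [386. 185.] xy [ 0.6629 -0.1875] circ [ 663.4 -187.7] 14.7 n 112 orange 0.27
top px [469. 215.] xy [ 0.5898 -0.3765] circ [ 589.9 -377. ] 19.5 n 206 orange 0.0
top px [498. 240.] xy [ 0.5319 -0.4413] circ [ 531.5 -441. ] 19.9 n 213 orange 0.0
top px [381. 242.] xy [ 0.5267 -0.1735] circ [ 526.5 -173.3] 14.6 n 119 orange 0.25
top px [452. 260.] xy [ 0.4847 -0.3354] circ [ 484.6 -335.4] 19.1 n 214 orange 0.0
rows: [-0.3076  0.1009  0.0735] turn -0.6282 | yaw now -29.0 q6 0.27 tcp [ 0.5457 -0.0174  0.1535] t 26.15 F [-0.2 -0.6 -0.7] gap 0.606 gf 0.0
```

```bash
python3 -m pendant '-0.02 0.007 0 -0.05 0.7; -0.06 0.02 0 -0.15 0.7; -0.105 0.034 0 -0.28 0.7; -0.15 0.049 0 -0.4 0.7; -0.195 0.064 0 -0.5 0.7; -0.24 0.079 0.02 -0.6 0.7; -0.28 0.092 0.045 -0.628 0.7; -0.302 0.1 0.065 -0.628 0.7; -0.308 0.101 0.073 -0.628 0.7; -0.308 0.101 0.073 -0.628 0.7; -0.308 0.101 0.073 -0.628 0.7; -0.308 0.101 0.073 -0.628 0.7'
python3 - <<'E'
from tins import *
tins("wrist")
plan(.4847,-.3354,.0075,7)
E
```

```text
t: 27.35
tcp_pos: [0.4863, -0.3345, 0.0825]
tool_rot: [0.662, 0.75, 0.0, 0.0]
force: [-0.2, -0.2, 0.1]
finger_gap: 0.698
gripper_force: 0.0
wrist px [319. 269.] xy [ 0.4844 -0.3349] circ [ 484.7 -336. ] 19.5 n 2962 orange 0.0
wrist px [474. 343.] xy [ 0.59   -0.3739] circ [ 589.8 -377.1] 20.0 n 2082 orange 0.0
wrist px [368. 410.] xy [ 0.5312 -0.4363] circ [ 532.  -441.2] 19.5 n 1498 orange 0.0
rows: [-0.0004 -0.0019  0.0752] turn 0.0019 | yaw now 7.11 q6 -0.92 tcp [ 0.4865 -0.3347  0.0827] t 27.4 F [-0.7 -0.1  0.2] gap 0.697 gf 0.0
```

```bash
python3 -m pendant '0 -0.002 0.02 0 0.7; 0 -0.002 0.045 0 0.7; 0 -0.002 0.065 0 0.7; 0 -0.002 0.075 0 0.7; 0 -0.002 0.075 0 0.7; 0 -0.002 0.075 0 0; 0 -0.002 0.075 0 0; 0 -0.002 0.075 0 0; 0 -0.002 0.075 0 0; 0 -0.002 0.075 0 0; 0 -0.002 0.07 0 0; 0 -0.002 0.06 0 0; 0 -0.002 0.035 0 0; 0 -0.002 0 0 0; 0 -0.002 -0.035 0 0; 0 -0.002 -0.058 0 0; 0 -0.002 -0.058 0 0' 40
python3 - <<'E'
from h import *
plan(.5694,.0968,.145,7)
E
```

```text
t: 29.1
tcp_pos: [0.4855, -0.338, 0.1439]
tool_rot: [0.663, 0.749, -0.0, 0.004]
force: [-0.0, 0.2, -1.6]
finger_gap: 0.432
gripper_force: 40.2
rows: [ 0.4214  0.1362 -0.0032] turn -0.0001 | yaw now 6.99 q6 -0.92 tcp [ 0.4855 -0.338   0.1439] t 29.1 F [-0.   0.2 -1.6] gap 0.432 gf 40.2
```

```bash
python3 -m pendant '0.02 0.006 -0.003 0 0; 0.055 0.018 -0.003 0 0; 0.1 0.032 -0.003 0 0; 0.145 0.047 -0.003 0 0; 0.19 0.061 -0.003 0 0; 0.235 0.076 -0.003 0 0; 0.28 0.09 -0.003 0 0; 0.325 0.105 -0.003 0 0; 0.37 0.12 -0.003 0 0; 0.405 0.131 -0.003 0 0; 0.42 0.136 -0.003 0 0; 0.421 0.136 -0.003 0 0; 0.421 0.136 -0.003 0 0; 0.421 0.136 -0.003 0 0'
python3 - <<'E'
from h import *
plan(.5694,.0968,.0585,7)
E
```

```text
t: 30.5
tcp_pos: [0.5669, 0.0967, 0.1423]
tool_rot: [0.663, 0.748, -0.001, -0.0]
force: [0.6, -0.2, -0.5]
finger_gap: 0.429
gripper_force: 40.2
rows: [-0.0002  0.0027  0.0838] turn -0.0018 | yaw now 6.9 q6 -0.14 tcp [0.5669 0.0967 0.1423] t 30.5 F [ 0.6 -0.2 -0.5] gap 0.429 gf 40.2
```

```bash
python3 -m pendant '0 0.0015 0.02 0 0; 0 0.0015 0.05 0 0; 0 0.0015 0.07 0 0; 0 0.0015 0.078 0 0; 0 0.0015 0.082 0 0; 0 0.0015 0.0835 0 0; 0 0.0015 0.0835 0 0; 0 0.0015 0.0835 0 0; 0 0.0015 0.0835 0 0.5; 0 0.0015 0.0835 0 0.6; 0 0.0015 0.0835 0 0.6; 0 0.0015 0.0835 0 0.6; 0 0.0015 0.06 0 0.6; 0 0.0015 0.03 0 0.6; 0 0.0015 0 0 0.6; 0 0.0015 -0.015 0 0.6; 0 0.0015 -0.015 0 0.6'
python3 - <<'E'
from ontop import *; from tins import tins
ontop("wrist");tins("top");plan(.5897,-.3765,.085,79)
E
```

```text
t: 32.2
tcp_pos: [0.5708, 0.0985, 0.1603]
tool_rot: [0.663, 0.749, 0.002, 0.002]
force: [0.4, -0.1, -0.1]
finger_gap: 0.601
gripper_force: 0.0
wrist tin on disc [570.4  99.1] rad 19.5 z 0.0898 polar 0.0641 95.9
wrist tin on disc [618.8  -6.2] rad 19.7 z 0.0897 polar 0.0589 -44.8
wrist tin on disc [548.3 -17.1] rad 19.8 z 0.0897 polar 0.0598 -118.7
top px [386. 185.] xy [ 0.6632 -0.1873] circ [ 662.7 -187.5] 14.4 n 100 orange 0.28
top px [468. 215.] xy [ 0.5897 -0.3764] circ [ 589.7 -376.5] 19.6 n 204 orange 0.0
top px [498. 240.] xy [ 0.532  -0.4414] circ [ 531.8 -441.8] 19.5 n 214 orange 0.0
top px [381. 243.] xy [ 0.5264 -0.1736] circ [ 526.3 -173.2] 14.4 n 115 orange 0.11
rows: [-0.4739 -0.0369  0.0725] turn -1.2567 | yaw now 6.99 q6 -0.14 tcp [0.5686 0.0984 0.1575] t 32.3 F [-0.5  0.3  0.4] gap 0.596 gf 0.0
```

```bash
python3 -m pendant '-0.02 -0.002 0 -0.1 0.7; -0.055 -0.005 0 -0.2 0.7; -0.1 -0.009 0 -0.32 0.7; -0.145 -0.012 0 -0.44 0.7; -0.19 -0.016 0 -0.56 0.7; -0.235 -0.019 0 -0.68 0.7; -0.28 -0.022 0 -0.8 0.7; -0.325 -0.026 0 -0.92 0.7; -0.37 -0.029 0 -1.04 0.7; -0.415 -0.033 0.02 -1.15 0.7; -0.455 -0.036 0.05 -1.257 0.7; -0.474 -0.037 0.072 -1.257 0.7; -0.474 -0.037 0.072 -1.257 0.7; -0.474 -0.037 0.072 -1.257 0.7; -0.474 -0.037 0.072 -1.257 0.7'
python3 - <<'E'
from tins import *
tins("wrist")
plan(.5897,-.3768,.0075,79)
E
```

```text
t: 33.8
tcp_pos: [0.5901, -0.3752, 0.0859]
tool_rot: [0.095, 0.995, 0.0, -0.0]
force: [-0.6, 0.4, 0.7]
finger_gap: 0.699
gripper_force: 0.0
wrist px [188. 192.] xy [ 0.531  -0.4411] circ [ 531.5 -441.9] 19.7 n 3602 orange 0.0
wrist px [319. 264.] xy [ 0.5883 -0.377 ] circ [ 589.3 -377.3] 19.5 n 2908 orange 0.0
wrist px [626. 319.] xy [ 0.6624 -0.1918] circ [ 662.7 -188.5] 15.5 n 969 orange 0.18
rows: [ 0.0006 -0.0017  0.0791] turn 0.0016 | yaw now 79.09 q6 -2.11 tcp [ 0.5905 -0.3753  0.0866] t 33.85 F [-0.7 -0.3 -0.3] gap 0.7 gf 0.0
```

```bash
python3 -m pendant '0 -0.002 0.02 0 0.7; 0 -0.002 0.045 0 0.7; 0 -0.002 0.068 0 0.7; 0 -0.002 0.079 0 0.7; 0 -0.002 0.079 0 0.7; 0 -0.002 0.079 0 0; 0 -0.002 0.079 0 0; 0 -0.002 0.079 0 0; 0 -0.002 0.079 0 0; 0 -0.002 0.079 0 0; 0 -0.002 0.074 0 0; 0 -0.002 0.064 0 0; 0 -0.002 0.035 0 0; 0 -0.002 0 0 0; 0 -0.002 -0.035 0 0; 0 -0.002 -0.058 0 0; 0 -0.002 -0.058 0 0' 40
python3 - <<'E'
from h import *
plan(.5161,.0471,.145,79)
E
```

```text
t: 35.55
tcp_pos: [0.5916, -0.3805, 0.1487]
tool_rot: [0.096, 0.995, -0.003, 0.004]
force: [1.0, 0.4, -1.3]
finger_gap: 0.429
gripper_force: 40.3
rows: [0.1557 0.4054 0.0005] turn 0.0002 | yaw now 79.01 q6 -2.11 tcp [ 0.5916 -0.3805  0.1487] t 35.55 F [ 1.   0.4 -1.3] gap 0.429 gf 40.3
```

```bash
python3 -m pendant '0.007 0.02 0 0 0; 0.022 0.058 0 0 0; 0.039 0.101 0 0 0; 0.055 0.143 0 0 0; 0.071 0.186 0 0 0; 0.088 0.229 0 0 0; 0.104 0.271 0 0 0; 0.12 0.314 0 0 0; 0.137 0.356 0 0 0; 0.15 0.39 0 0 0; 0.155 0.404 0 0 0; 0.155 0.405 0 0 0; 0.155 0.405 0 0 0; 0.155 0.405 0 0 0'
python3 - <<'E'
from h import *
plan(.5161,.0471,.0585,79)
E
```

```text
t: 36.95
tcp_pos: [0.5153, 0.0471, 0.1435]
tool_rot: [0.097, 0.995, -0.0, 0.0]
force: [-0.5, 0.5, -1.0]
finger_gap: 0.428
gripper_force: 40.4
rows: [-0.0007  0.0002  0.085 ] turn -0.0014 | yaw now 78.92 q6 -1.5 tcp [0.5153 0.0471 0.1435] t 36.95 F [-0.5  0.5 -1. ] gap 0.428 gf 40.4
```

```bash
python3 -m pendant '0 0 0.02 0 0; 0 0 0.05 0 0; 0 0 0.07 0 0; 0 0 0.079 0 0; 0 0 0.083 0 0; 0 0 0.0845 0 0; 0 0 0.0845 0 0; 0 0 0.0845 0 0; 0 0 0.0845 0 0.5; 0 0 0.0845 0 0.6; 0 0 0.0845 0 0.6; 0 0 0.0845 0 0.6; 0 0 0.06 0 0.6; 0 0 0.03 0 0.6; 0 0 0 0 0.6; 0 0 -0.015 0 0.6; 0 0 -0.015 0 0.6'
python3 - <<'E'
from ontop import *; from tins import tins
ontop("wrist");tins("top");plan(.5319,-.4414,.085,-65)
E
```

```text
t: 38.65
tcp_pos: [0.5163, 0.0484, 0.161]
tool_rot: [0.096, 0.995, -0.0, 0.003]
force: [-0.0, 0.5, -0.5]
finger_gap: 0.599
gripper_force: 0.0
wrist tin on disc [513.8  49.1] rad 19.5 z 0.0898 polar 0.0647 167.7
wrist tin on disc [569.2  99.1] rad 19.5 z 0.0897 polar 0.0642 97.0
wrist tin on disc [547.3 -17.1] rad 19.5 z 0.0897 polar 0.0603 -119.6
wrist tin on disc [618.2  -6.3] rad 19.9 z 0.0897 polar 0.0586 -45.3
top px [386. 185.] xy [ 0.6628 -0.1874] circ [ 663.2 -187.6] 14.7 n 114 orange 0.28
top px [498. 240.] xy [ 0.532  -0.4414] circ [ 531.8 -441.7] 19.7 n 213 orange 0.0
top px [381. 242.] xy [ 0.5264 -0.1735] circ [ 526.6 -173.3] 14.5 n 116 orange 0.25
rows: [-0.1107 -0.4777  0.0735] turn -0.6281 | yaw now 79.01 q6 -1.5 tcp [0.5143 0.0486 0.1585] t 38.75 F [ 0.5 -0.5 -1.3] gap 0.598 gf 0.0
```

```bash
python3 -m pendant '-0.005 -0.02 0 0.1 0.7; -0.013 -0.055 0 0.25 0.7; -0.022 -0.095 0 0.4 0.7; -0.032 -0.137 0 0.55 0.7; -0.042 -0.18 0 0.7 0.7; -0.052 -0.223 0 0.85 0.7; -0.062 -0.266 0 1.0 0.7; -0.072 -0.309 0 1.15 0.7; -0.082 -0.352 0 1.3 0.7; -0.091 -0.395 0 1.45 0.7; -0.1 -0.435 0 1.6 0.7; -0.108 -0.465 0 1.75 0.7; -0.111 -0.478 0.02 1.9 0.7; -0.111 -0.478 0.05 2.05 0.7; -0.111 -0.478 0.073 2.2 0.7; -0.111 -0.478 0.073 2.35 0.7; -0.111 -0.478 0.073 2.5 0.7; -0.111 -0.478 0.073 2.513 0.7; -0.111 -0.478 0.073 2.513 0.7; -0.111 -0.478 0.073 2.513 0.7'
python3 - <<'E'
from tins import *
tins("wrist")
plan(.5319,-.4416,.0075,-65)
E
```

```text
t: 40.75
tcp_pos: [0.5322, -0.4416, 0.0851]
tool_rot: [0.976, 0.218, -0.0, -0.0]
force: [-0.2, -0.1, 0.1]
finger_gap: 0.697
gripper_force: 0.0
wrist px [324. 268.] xy [ 0.5332 -0.4421] circ [ 532.1 -442.6] 19.6 n 2929 orange 0.0
rows: [-0.0003 -0.0002  0.0779] turn 0.0022 | yaw now -64.88 q6 0.28 tcp [ 0.5323 -0.4417  0.0854] t 40.8 F [-0.5  0.2 -0.2] gap 0.699 gf 0.0
```

```bash
python3 -m pendant '0 0 0.02 0 0.7; 0 0 0.045 0 0.7; 0 0 0.068 0 0.7; 0 0 0.078 0 0.7; 0 0 0.078 0 0.7; 0 0 0.078 0 0; 0 0 0.078 0 0; 0 0 0.078 0 0; 0 0 0.078 0 0; 0 0 0.078 0 0; 0 0 0.073 0 0; 0 0 0.064 0 0; 0 0 0.035 0 0; 0 0 0 0 0; 0 0 -0.035 0 0; 0 0 -0.058 0 0; 0 0 -0.058 0 0' 40
python3 - <<'E'
from h import *
plan(.6332,.0615,.145,-65)
E
```

```text
t: 42.5
tcp_pos: [0.5343, -0.4438, 0.1485]
tool_rot: [0.976, 0.217, 0.002, 0.004]
force: [0.5, -0.0, -1.4]
finger_gap: 0.429
gripper_force: 40.2
rows: [ 0.3035 -0.416   0.0007] turn 0.0006 | yaw now -64.97 q6 0.28 tcp [ 0.5343 -0.4438  0.1485] t 42.5 F [ 0.5 -0.  -1.4] gap 0.429 gf 40.2
```

```bash
python3 -m pendant '0.01 -0.014 0 0 0; 0.034 -0.046 0 0 0; 0.058 -0.08 0 0 0; 0.083 -0.114 0 0 0; 0.108 -0.148 0 0 0; 0.133 -0.182 0 0 0; 0.158 -0.216 0 0 0; 0.183 -0.25 0 0 0; 0.208 -0.284 0 0 0; 0.233 -0.318 0 0 0; 0.258 -0.352 0 0 0; 0.28 -0.384 0 0 0; 0.296 -0.405 0 0 0; 0.303 -0.415 0 0 0; 0.303 -0.415 0 0 0; 0.303 -0.415 0 0 0; 0.303 -0.415 0 0 0'
python3 - <<'E'
from h import *
plan(.6332,.0615,.0585,-65)
E
```

```text
t: 44.2
tcp_pos: [0.6309, 0.0609, 0.1432]
tool_rot: [0.976, 0.216, -0.001, 0.0]
force: [-0.3, 0.2, -0.1]
finger_gap: 0.43
gripper_force: 40.3
rows: [0.0025 0.0005 0.0847] turn -0.0013 | yaw now -65.07 q6 1.06 tcp [0.6309 0.0609 0.1432] t 44.2 F [-0.3  0.2 -0.1] gap 0.43 gf 40.3
```

```bash
python3 -m pendant '0.001 0 0.02 0 0; 0.001 0 0.05 0 0; 0.001 0 0.07 0 0; 0.001 0 0.079 0 0; 0.001 0 0.083 0 0; 0.001 0 0.0845 0 0; 0.001 0 0.0845 0 0; 0.001 0 0.0845 0 0; 0.001 0 0.0845 0 0.5; 0.001 0 0.0845 0 0.6; 0.001 0 0.0845 0 0.6; 0.001 0 0.0845 0 0.6; 0.001 0 0.06 0 0.6; 0.001 0 0.03 0 0.6; 0.001 0 0 0 0.6; 0.001 0 -0.03 0 0.6; 0.001 0 -0.04 0 0.6; 0.001 0 -0.04 0 0.6'
python3 - <<'E'
from ontop import *; from tins import tins
ontop("wrist");tins("top")
px,W,d=snap("top"); p=W[195:230,330:365].reshape(-1,3); p=p[p[:,2]>.09]; print(p.mean(0),len(p))
plan(.593,-.0947,.16,-65)
E
```

```text
t: 46.0
tcp_pos: [0.6334, 0.0628, 0.1853]
tool_rot: [0.976, 0.217, 0.002, 0.001]
force: [0.1, -0.7, 0.1]
finger_gap: 0.601
gripper_force: 0.0
wrist tin on disc [632.5  61.5] rad 19.6 z 0.0898 polar 0.0614 25.3
wrist tin on disc [570.8  98.2] rad 19.5 z 0.0899 polar 0.0632 95.6
wrist tin on disc [619.5  -7.1] rad 19.4 z 0.0897 polar 0.06 -45.0
wrist tin on disc [515.1  48.3] rad 19.4 z 0.0899 polar 0.0633 168.2
wrist tin on disc [550.9 -36.1] rad 19.3 z 0.0928 polar 0.076 -110.1
top px [386. 185.] xy [ 0.6629 -0.1874] circ [ 662.8 -187.5] 14.7 n 107 orange 0.28
top px [381. 243.] xy [ 0.5262 -0.1735] circ [ 525.9 -173.3] 14.8 n 117 orange 0.26
[ 0.59280272 -0.09478061  0.09751927] 224
rows: [-0.1011  0.1267  0.0219] turn 0.0004 | yaw now -64.98 q6 1.06 tcp [0.631  0.0629 0.1818] t 46.15 F [ 0.  -0.3 -0.8] gap 0.599 gf 0.0
```

Four tins stand well, but the one in slot E now reads r = 76 mm and z = 93 mm, so it has been knocked onto the rim lip. I look.

```bash
python3 - <<'E'
from ontop import *
px,W=ontop("wrist");save("disc5.png",px)
from disc import disc; disc("wrist")
m=(np.hypot(W[:,:,0]-.551,W[:,:,1]+.036)<.035)&(W[:,:,2]>.085)
p=W[m];p=p[p[:,2]<.105];A=np.c_[p[:,:2]-[.551,-.036],np.ones(len(p))];print("plane slope",np.linalg.lstsq(A,p[:,2],rcond=None)[0].round(3),"z",p[:,2].min(),p[:,2].max(),len(p))
E
```

```text
wrist tin on disc [632.5  61.5] rad 19.6 z 0.0899 polar 0.0614 25.2
wrist tin on disc [571.   98.4] rad 19.5 z 0.0899 polar 0.0633 95.4
wrist tin on disc [619.4  -7.3] rad 19.7 z 0.0897 polar 0.0601 -45.1
wrist tin on disc [563.2 -24. ] rad 17.2 z 0.0897 polar 0.0609 -103.1
wrist tin on disc [515.5  48.4] rad 19.5 z 0.0899 polar 0.0629 168.0
wrist disc z 0.0498 centre [578.2  34.4] resid 0.83
plane slope [ 0.001 -0.073  0.091] z 0.08503758223264714 0.09125238930910602 418
```

View pics/disc5.png

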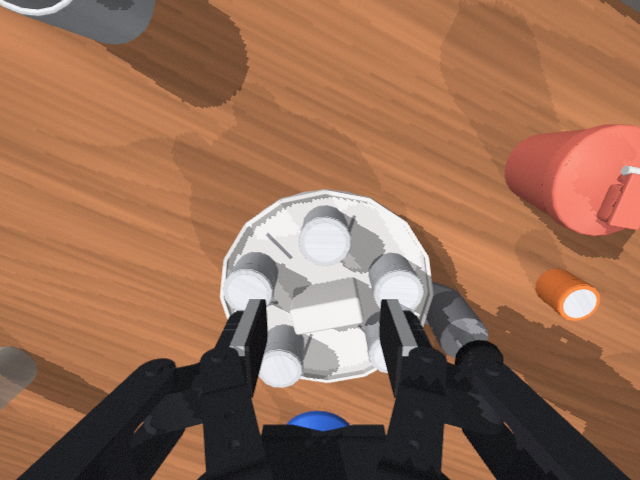

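Tin E is only half hidden by the right finger at about (380,345); its visible part is flat at z = 0.0897. I move over the plunger with the fingers shut and recheck.

```bash
python3 -m pendant '-0.01 0.012 0 0 0.2; -0.03 0.037 0 0 0; -0.055 0.07 0 0 0; -0.08 0.1 0 0 0; -0.096 0.12 0 0 0; -0.101 0.127 0 0 0; -0.101 0.127 0.015 0 0; -0.101 0.127 0.035 0 0; -0.101 0.127 0.042 0 0; -0.101 0.127 0.042 0 0'
python3 - <<'E'
from ontop import *
ontop("wrist");px,W=ontop("top");save("top_on.png",px[150:300,210:420],3.6);plan(.593,-.0947,.1,-65)
E
```

```text
t: 47.25
tcp_pos: [0.5935, -0.0944, 0.1402]
tool_rot: [0.976, 0.217, -0.001, -0.001]
force: [0.4, 0.4, -0.3]
finger_gap: -0.0
gripper_force: 0.0
wrist tin on disc [632.2  61.1] rad 19.8 z 0.0899 polar 0.0609 25.0
wrist tin on disc [618.8  -7.7] rad 19.8 z 0.0899 polar 0.06 -45.8
wrist tin on disc [570.8  95.9] rad 19.1 z 0.0898 polar 0.0609 95.9
wrist tin on disc [567.6 -29.9] rad 19.7 z 0.0899 polar 0.0659 -98.2
wrist tin on disc [514.7  47.7] rad 20.1 z 0.09 polar 0.0635 168.8
top tin on disc [632.5  62.2] rad 19.5 z 0.0897 polar 0.0616 25.8
top tin on disc [570.5  98.7] rad 19.4 z 0.0899 polar 0.0638 95.9
rows: [-0.0017 -0.0008  0.0419] turn 0.001 | yaw now -64.94 q6 0.79 tcp [ 0.5949 -0.0947  0.1419] t 47.35 F [ 0.4 -0.4  1. ] gap 0.004 gf 0.0
```

View pics/top_on.png

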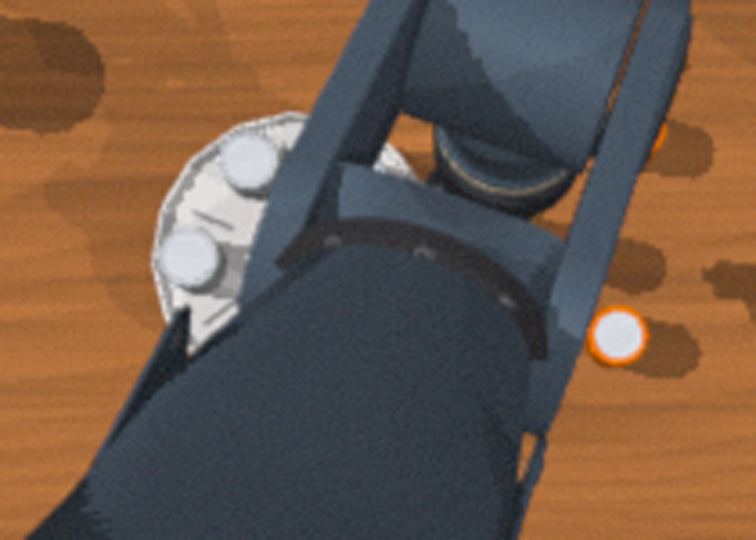

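The tin was knocked to r = 66 mm, −98° but is upright inside the lip (z = 0.0899, outer edge at 85.5 < 89 mm), so it may stay. Next, the first plunger stroke, slowly.

```bash
python3 -m pendant '-0.001 0 0.02 0 0; -0.001 0 0.04 0 0; -0.001 0 0.048 0 0; -0.001 0 0.051 0 0; -0.001 0 0.054 0 0; -0.001 0 0.057 0 0; -0.001 0 0.057 0 0'
```

```text
t: 48.05
tcp_pos: [0.5935, -0.0952, 0.0856]
tool_rot: [0.976, 0.217, 0.0, -0.0]
force: [-2.0, 1.4, 4.4]
finger_gap: 0.001
gripper_force: 1.8
```

```bash
python3 -m pendant '0 0 0.002 0 0; 0 0 0.004 0 0; 0 0 0.006 0 0; 0 0 0.008 0 0; 0 0 0.01 0 0; 0 0 0.012 0 0; 0 0 0.014 0 0; 0 0 0.016 0 0; 0 0 0.017 0 0; 0 0 0.017 0 0'; python3 -m pendant '0 0 0.001 0 0; 0 0 0.002 0 0; 0 0 0.003 0 0; 0 0 0.003 0 0'; python3 -m pendant '0 0 0.001 0 0; 0 0 0.002 0 0; 0 0 0.002 0 0'; python3 - <<'E'
from ontop import *
ontop("wrist")
E
```

```text
t: 49.05
tcp_pos: [0.5936, -0.0952, 0.069]
tool_rot: [0.976, 0.217, 0.0, 0.0]
force: [-3.0, 1.4, 5.7]
finger_gap: 0.005
gripper_force: 3.1
t: 49.45
tcp_pos: [0.5937, -0.0953, 0.0688]
tool_rot: [0.976, 0.217, 0.0, 0.0]
force: [-7.1, 3.2, 22.2]
finger_gap: -0.002
gripper_force: 11.2
t: 49.75
tcp_pos: [0.5938, -0.0953, 0.0687]
tool_rot: [0.976, 0.217, 0.001, 0.001]
force: [-10.1, 3.0, 32.3]
finger_gap: 0.001
gripper_force: 16.6
wrist tin on disc [635.7  25. ] rad 20.0 z 0.0899 polar 0.0596 -10.0
wrist tin on disc [607.2 -23.4] rad 19.6 z 0.0899 polar 0.066 -62.8
wrist tin on disc [518.7   9.4] rad 20.5 z 0.0899 polar 0.0638 -156.0
```

At its stop, with the force jumping to 32 N while the position holds, and the tins turned about 35°. Now let it up slowly, then the second stroke.

```bash
python3 -m pendant '0 0 -0.005 0 0; 0 0 -0.007 0 0; 0 0 -0.01 0 0; 0 0 -0.013 0 0; 0 0 -0.016 0 0; 0 0 -0.019 0 0; 0 0 -0.022 0 0; 0 0 -0.025 0 0; 0 0 -0.028 0 0; 0 0 -0.033 0 0; 0 0 -0.04 0 0; 0 0 -0.04 0 0; 0 0 -0.04 0 0;0 0 -0.04 0 0'; python3 - <<'E'
from ontop import *
px,W=ontop("wrist"); p=W[(np.hypot(W[:,:,0]-.593,W[:,:,1]+.0947)<.017)&(W[:,:,2]<.101)];print("plunger z",np.percentile(p[:,2],[50,90]))
E
```

```text
t: 51.2
tcp_pos: [0.5935, -0.0954, 0.1026]
tool_rot: [0.976, 0.217, -0.0, -0.0]
force: [0.5, 0.2, -0.6]
finger_gap: 0.0
gripper_force: 0.0
wrist tin on disc [632.7  60.6] rad 19.9 z 0.0899 polar 0.0612 24.4
wrist tin on disc [618.5  -8. ] rad 19.8 z 0.0899 polar 0.06 -46.3
wrist tin on disc [567.1 -29.7] rad 19.7 z 0.0899 polar 0.0658 -98.6
wrist tin on disc [515.2  47.7] rad 19.8 z 0.0899 polar 0.0631 168.7
plunger z [0.09735606 0.09837242]
```

Plunger fully up and the tins back. Second stroke: 37 mm down past the stop contact, then up.

```bash
python3 -m pendant '0 0 0.008 0 0; 0 0 0.013 0 0; 0 0 0.015 0 0; 0 0 0.017 0 0; 0 0 0.019 0 0; 0 0 0.021 0 0; 0 0 0.023 0 0; 0 0 0.025 0 0; 0 0 0.027 0 0; 0 0 0.029 0 0; 0 0 0.031 0 0; 0 0 0.033 0 0; 0 0 0.035 0 0; 0 0 0.037 0 0; 0 0 0.038 0 0; 0 0 0.039 0 0; 0 0 0.039 0 0'
```

```text
t: 52.95
tcp_pos: [0.5937, -0.0955, 0.0687]
tool_rot: [0.976, 0.217, 0.0, 0.001]
force: [-8.4, 2.3, 31.9]
finger_gap: -0.001
gripper_force: 16.0
```

```bash
python3 -m pendant '0 0 -0.006 0 0; 0 0 -0.009 0 0; 0 0 -0.012 0 0; 0 0 -0.015 0 0; 0 0 -0.018 0 0; 0 0 -0.021 0 0; 0 0 -0.024 0 0; 0 0 -0.027 0 0; 0 0 -0.03 0 0; 0 0 -0.04 0 0; 0 0 -0.07 0 0; 0 0 -0.11 0 0; -0.02 0.03 -0.13 0 0; -0.05 0.07 -0.13 0 0; -0.08 0.11 -0.13 0 0; -0.11 0.15 -0.13 0 0; -0.14 0.19 -0.13 0 0; -0.15 0.2 -0.13 0 0; -0.15 0.2 -0.13 0 0; -0.15 0.2 -0.13 0 0'; python3 - <<'E'
from ontop import *; from disc import disc; from tins import tins
px,W=ontop("top"); disc("top"); tins("top")
p=W[195:230,330:365].reshape(-1,3); p=p[p[:,2]>.07]; print("plunger",p.mean(0).round(4),len(p))
for u,v in [(350,143),(180,160),(330,312),(445,157),(168,334)]: print((u,v),W[v,u].round(3))
save("final.png",px[100:350,130:480],2.2)
E
```

```text
t: 54.95
tcp_pos: [0.5421, -0.3388, 0.1937]
tool_rot: [0.976, 0.217, -0.0, -0.001]
force: [-0.6, 1.0, 0.5]
finger_gap: 0.0
gripper_force: 0.0
top tin on disc [633.1  60.7] rad 19.3 z 0.0899 polar 0.0616 24.3
top tin on disc [618.2  -8.3] rad 19.5 z 0.0901 polar 0.06 -46.6
top tin on disc [572.4  98.7] rad 19.4 z 0.0901 polar 0.0635 94.2
top tin on disc [565.5 -29.1] rad 19.1 z 0.0904 polar 0.0654 -100.1
top tin on disc [515.2  50.5] rad 19.6 z 0.0899 polar 0.0636 166.2
top disc z 0.0498 centre [578.3  35.1] resid 0.79
top px [386. 185.] xy [ 0.6628 -0.1874] circ [ 663.1 -187.5] 14.6 n 112 orange 0.25
top px [381. 243.] xy [ 0.5264 -0.1734] circ [ 526.2 -173.3] 14.6 n 115 orange 0.26
plunger [ 0.5928 -0.0948  0.0977] 225
(350, 143) [ 0.741 -0.1    0.115]
(180, 160) [0.74  0.323 0.002]
(330, 312) [ 0.407 -0.065  0.811]
(445, 157) [ 0.722 -0.32   0.066]
(168, 334) [0.32  0.299 0.094]
```

View pics/final.png

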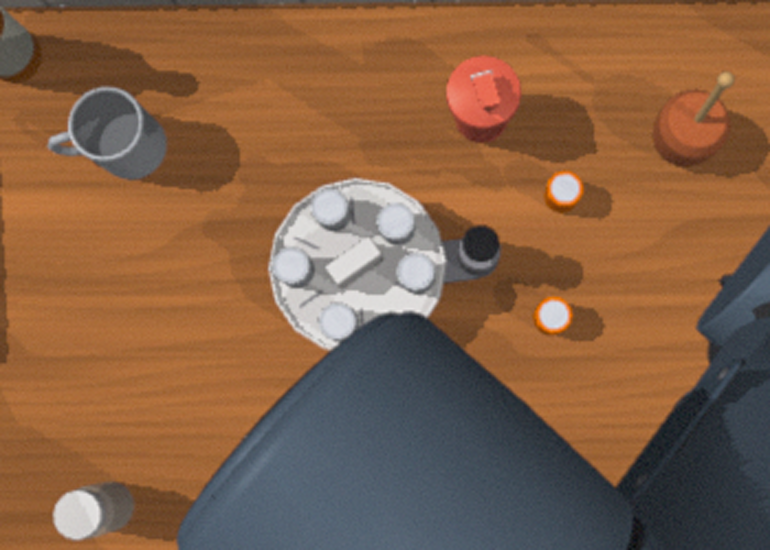

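All five tins are on the disc (crop ring about (355,265)), the plunger is up at (480,245), the disc is home at z = 0.050, and the gripper touches nothing. I hand it in.

```bash
python3 -c "
from station import job
print(job.sign_off())"
```

```text
the job is handed in; nothing more can be done
None
```

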